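# Change over the gauge plate on the inspection stand

## Task

Change over the gauge plates: lift the blue-topped plate off the sloped stand and stand it upright, coloured end up, all the way down in the empty slot of the white rack, about centred along the slot. Then take the orange-topped plate from the rack and lean it on the stand in its place, coloured end up, lower edge down in the trough, square to the stand and resting back against the backstop. Set the plates down gently, without dropping or ramming them, and leave the green-topped plate, the micrometer, the marker and the loose bearings where they are.

Things in the scene. Friction and masses are not known exactly. Their poses are not given: they have to be found in the camera images.
- blue_plate_center (a point): Centre (mid-thickness, 55 mm from lower and upper edge) of the blue-topped gauge plate: rigid flat steel, 6 mm thick (its x), 80 mm wide (y), 110 mm tall (z), about 0.2 kg, 30 mm bore in its steel lower part; the top 40 mm is a solid blue grip of the same thickness. z runs along the plate to the blue end, x is normal to the faces. It starts leaning on the stand.
- orange_plate_center (a point): Centre of the orange-topped gauge plate: same make, size and axes as the blue one, grip orange. It starts upright in a slot of the rack.
- green_plate_center (a point): Centre of the green-topped gauge plate: same make, size and axes, grip green. It stands upright in another slot of the rack and stays there.
- rack: Fixed white plastic rack on a grey base, 186 (x) by 116 (y) by 38 mm high. Origin at the centre of its underside, z up. Three slots run along its y at x = -55, 0, +55 mm, each 10 mm wide, 30 mm deep, 80 mm long, ends open; mouths flare to 18 mm over the top 4 mm. Slot floors lie 8 mm above the table, so a seated plate's centre is 63 mm above the table.
- slot_marker: Thin blue strip (8 by 112 mm) stuck on the floor of the one slot that is empty at the start. Origin in the middle of that slot's floor, 8 mm above the table, axes like the rack's: y along the slot, x across it, z up. It does not move.
- stand: Fixed aluminium stand on a steel base 125 (x: -70 to +55) by 110 mm (y). Origin on the table, z up. Its backstop (96 mm wide, 60 mm high along the slope, 8 mm thick) leans 30 degrees from vertical, top towards the stand's -x; its face looks to +x and up. A ledge square to the face ends in a lip 14 mm out from the face and 12 mm high: the trough. The face meets the ledge at x +12, z 20 mm.
- micrometer: Green and silver micrometer, 61x130x16 mm, lying on the table; bystander.
- marker: Blue and white marker pen, 16x137x18 mm, lying on the table; bystander.
- race_a: Grey ball bearing, 29 mm across, 10 mm thick, lying on the table; bystander.
- race_c: Grey ball bearing, 29 mm across, 12 mm thick, lying on the table; bystander.
- stand_rest (a point): Fixed point, axes of the stand (z up): where the centre of a plate lies that rests on the stand (x -13, y 0, z 69 mm from the stand's origin). Such a plate's z axis leans 0.524 rad from vertical towards the stand's -x, its y is along the stand's y; its top 50 mm stand free above the backstop, to be held by the two faces with the gripper tilted along the plate.
Mind the look-alikes: they are no part of the job. Leave any purple or red look-alike of the part that bears orange_plate_center alone.

How it is judged:
By the outcome, as a careful person would: the job done as asked, in the order asked, and still so for the second after the job is handed in, with the robot touching nothing.
It also fails if it takes over 61 s, if anything falls off the work surface, if the arm or the gripper's body presses on something with over 40 N, if the wrist force passes 120 N, or if a joint passes its speed limit or range.

## Robot

A 6-joint arm with a two-finger parallel gripper is mounted at the origin on a cart in front of the work surface, level with it; the furniture and walls round the work are solid. World frame = base frame: x ahead of the robot, y to its left, z up, the work surface at z = 0. Lengths are in m, angles in rad, forces in N, time in s.
With the tool pointing down it reaches from about 0.325 to 0.9 m from the base axis. Payload 3.5 kg.
Tool frame: the origin (TCP) lies at the very end of the fingers, on their centre line; the grasp point (between the pads) lies 19 mm behind it; z points along the fingers, y is the direction in which the jaws open and shut (so a half turn about z gives the same grasp; the last joint's range is limited). The gripper opens to 85 mm and grips with 20 to 120 N. Pads are 22 mm wide; open, the fingers measure 114 mm over their backs; the gripper's body (76 mm by 85 mm) begins 54 mm behind the grasp point. The pads swing forward as they close: fully open they stand 13 mm farther back than shut.
Start: joints at [1.19, 0.276, -0.026, 1.268, 0, 1.467], TCP at [0.171, 0.601, 0.2] pointing down, gripper open.
Joint ranges: [-3.12, 3.12], [-0.85, 1.88], [-1.08, 1.24], [-1.95, 2.15], [-1.57, 1.53], [-3.14, 3.14]. Speed limits (rad/s): [2.57, 2.57, 3.14, 3.14, 3.14, 3.14].

## Interface

Orientations are given as a unit quaternion [w, x, y, z].
In Python, from station import read_state, cams, ticket gives the robot as it stands.
- The arm moves only by the tool step_arm, never from a script. Its argument "deltas" is a list of rows, each a list of 4 numbers: the shift along the tool's x, y, z in m, then the turn about the tool's z in degrees. In form: [[x, y, z, yaw], ...]. A call has 1 to 20 rows; each row shifts and turns the commanded pose from where the row before left it, along the tool's axes as they then stand; what a row does not reach is not made up. A row lasts 1/8 s, in which the tool goes at most 62.5 mm and 10.7 degrees, less where a joint would pass 70% of its speed; a pose out of reach is approached as far as the arm can. A call is refused whole if a number of a shift passes 0.0625 or a number of a turn 10.7, either way. A call with a gripper value outside its range is refused whole. "gripper" is the gripper command: -1 is fully open, 1 is shut, values between are in proportion, set as the call begins (left out, the last holds). The fingers move at their own pace and stop on an object; "newtons" is the grip in N (left out, the last holds). Time passes only in rows, so rows that do not move let the fingers close. It gives the time, the measured TCP pose, the force and the opening at its end, in the units of the state.
- read_state(): the state, without advancing time (a new reading comes with each control period).
- cams.get_image(name): name is "scene" or "top"; returns the picture (384x512x3 uint8, red, green, blue); there is no depth.
- cams.camera_model(name): a dict with "mtx" (3x3 intrinsics, pixels), "position" and "orientation" of the camera in the world. Camera axes: x right, y down, z forward; pixel columns grow to the right and rows downward; lengths in m; the calibration is good to about 2 mm. A picture is of the moment at which its call begins. camera_model takes no time and is no camera call.
- ticket.hand_in(): hands the job in, once; it reports no verdict.
The state is a dict: "time_s": time; "joint_positions": joint angles; "joint_vel": joint speeds; "effort": joint torques, N m; "eef_pos": TCP position; "eef_rot": TCP orientation; "force": force on the tool from outside, world axes, zero at the start; "wrist_torque": the same for the moment, N m; "width": opening from 0.0 (shut) to 1.0 (fully open).
Only numpy, scipy, OpenCV 4.12 (cv2) and the standard library are available. Lean on these libraries where they do the work, as an engineer would, in place of code of your own. Each camera call takes 0.05 s, during which the arm holds its last target.

## Working session

There is one attempt and no reset: what is moved stays moved. The work goes in short steps, Python scripts to look and compute and a tool call to move; the robot and the scene stay as the last step left them, time stands still between calls to the robot, and variables do not carry over. Pictures are saved under pics/ and viewed, and the job is handed in when it is done.

Besides the shell and the picture viewer there is one more tool, called after "Emit:" as a command line: name --pt "numbers of a row" for each row, then --argument value for the rest. step_arm: Moves the arm, as the interface text tells. Its arguments: {"type":"object","properties":{"deltas":{"type":"array"},"gripper":{"type":"number"},"newtons":{"type":"number"}},"required":["deltas"]}

```bash
ls; mkdir -p pics; python3 - <<'E'
from station import read_state, cams
import cv2
s=read_state(); print(s)
for n in("scene","top"):
    print(n,cams.camera_model(n))
    im=cams.get_image(n)
    cv2.imwrite(f"pics/{n}0.png",im[:,:,::-1])
    print(im.shape)
E
```

```text
pics
{'time_s': 0.0, 'joint_positions': array([ 1.18961515e+00,  2.77141255e-01, -2.79228184e-02,  1.26799276e+00,
        5.58148982e-06,  1.46739065e+00]), 'joint_vel': array([-5.84057370e-05,  1.03788103e-03,  8.34687472e-04, -5.35132194e-04,
        6.60168256e-04, -2.73849394e-04]), 'effort': array([ 3.15826619e-04, -4.45507157e+01,  2.95202833e+01,  1.62826153e-02,
        4.27591488e-06,  4.97114563e-07]), 'eef_pos': array([0.17107281, 0.60023046, 0.1985349 ]), 'eef_rot': array([-2.73889999e-04,  1.38441574e-01,  9.90369958e-01, -1.09656709e-03]), 'force': array([-0.16185161,  0.28837472,  0.38305832]), 'wrist_torque': array([ 0.01549051,  0.00730441, -0.01375473]), 'width': 0.9979853614311138}
scene {'mtx': array([[356.37460553,   0.        , 256.80960085],
       [  0.        , 356.37460553, 190.76677745],
       [  0.        ,   0.        ,   1.        ]]), 'position': array([ 0.0567932 , -0.88491838,  0.59129783]), 'orientation': array([-0.47046244,  0.82810448, -0.2611011 ,  0.15727138])}
(384, 512, 3)
top {'mtx': array([[351.45717797,   0.        , 256.95617607],
       [  0.        , 351.45717797, 187.34759333],
       [  0.        ,   0.        ,   1.        ]]), 'position': array([ 0.48016021, -0.17549611,  0.92152282]), 'orientation': array([-0.03141132,  0.71329005, -0.69969472,  0.02565003])}
(384, 512, 3)
```

View pics/scene0.png

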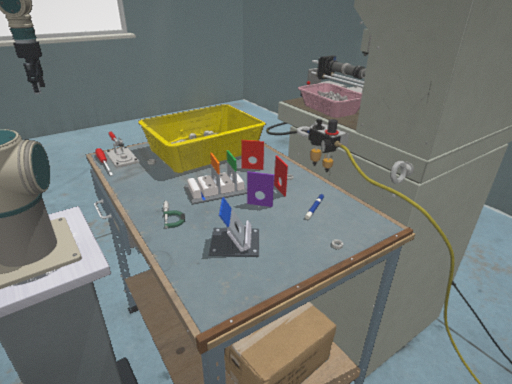

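View pics/top0.png

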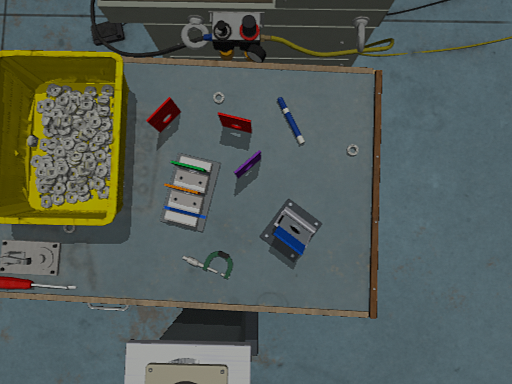

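The top view shows green, orange and blue-strip slots of the rack at (190,165), (183,188), (185,212). The stand with the blue plate is at (290,235). The purple (248,165) and red (165,115), (236,122) plates are look-alikes. I'll enlarge the crops next.

```bash
python3 - <<'E'
import cv2
a=cv2.imread("pics/top0.png"); b=cv2.imread("pics/scene0.png")
def crop(im,x0,y0,w,h,k,n):
    c=cv2.resize(im[y0:y0+h,x0:x0+w],None,fx=k,fy=k,interpolation=cv2.INTER_CUBIC)
    for x in range((x0+9)//10*10,x0+w,10):
        cv2.putText(c,str(x),((x-x0)*k,8),0,.3,(0,255,255),1); cv2.line(c,((x-x0)*k,10),((x-x0)*k,16),(0,255,255),1)
    for y in range((y0+9)//10*10,y0+h,10):
        cv2.putText(c,str(y),(0,(y-y0)*k+3),0,.3,(0,255,255),1);cv2.line(c,(20,(y-y0)*k),(26,(y-y0)*k),(0,255,255),1)
    cv2.imwrite(n,c)
crop(a,150,145,80,90,6,"pics/c1.png")
crop(a,250,190,80,80,7,"pics/c2.png")
crop(b,180,140,110,70,7,"pics/c3.png")
crop(b,200,190,70,75,7,"pics/c4.png")
E
```

```text
(no output)
```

View pics/c1.png

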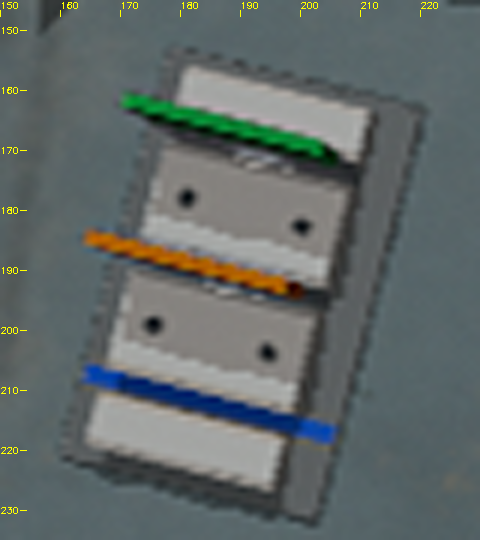

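View pics/c2.png

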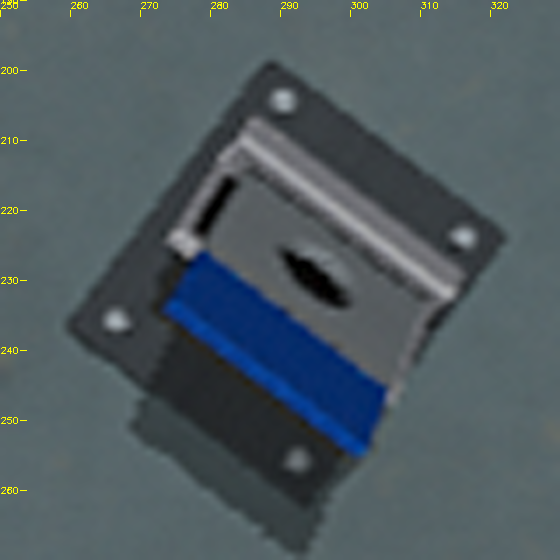

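View pics/c3.png

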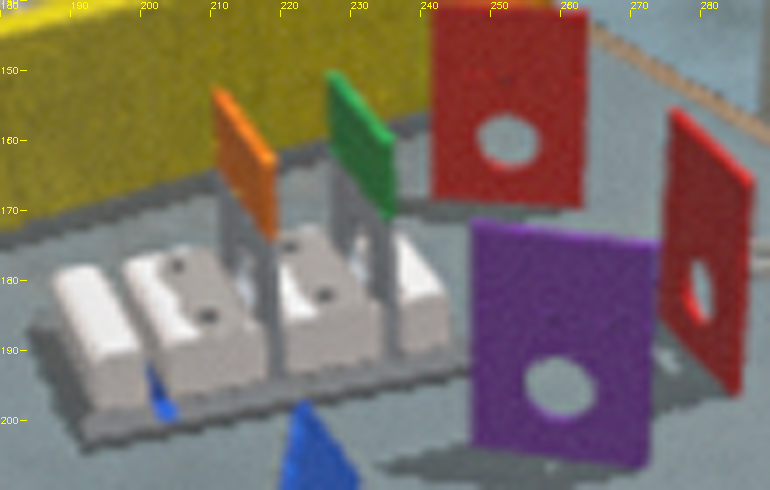

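View pics/c4.png

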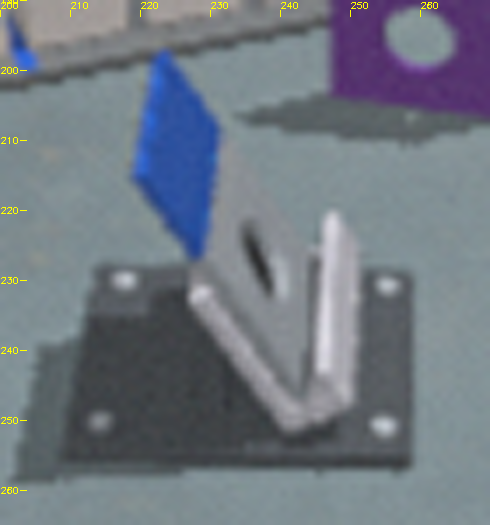

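The plate in the rack with an orange grip, at scene (215,163) and top (182,189), has a steel lower part, so it fits orange_plate_center. The purple and red plates are coloured all over and stand on the table, so they are the look-alikes. The empty slot is the one with the blue strip, top (185,212). Next I'll fit the poses.

```bash
cat > h.py <<'E'
import numpy as np
from scipy.optimize import least_squares
from scipy.spatial.transform import Rotation as R
from station import cams
def q2R(q): return R.from_quat([q[1],q[2],q[3],q[0]]).as_matrix()
M={n:cams.camera_model(n) for n in("scene","top")}
def proj(n,P):
    m=M[n]; c=(np.atleast_2d(P)-m["position"])@q2R(m["orientation"]); p=c@m["mtx"].T
    return p[:,:2]/p[:,2:]
def w(pose,L):
    x,y,a=pose[:3]; L=np.atleast_2d(L); c,s=np.cos(a),np.sin(a)
    return np.c_[x+c*L[:,0]-s*L[:,1], y+s*L[:,0]+c*L[:,1], L[:,2]]
def fit(obs,x0):
    f=lambda p: np.concatenate([(proj(n,w(p,np.array(L)/1000.))-px).ravel() for n,L,px in obs])
    r=least_squares(f,x0,loss='soft_l1'); return r.x, f(r.x).reshape(-1,2)
def st(s,n,y):  # stand slope coords mm
    u=np.array([-.5,0,.8660254]); nn=np.array([.8660254,0,.5])
    return list(np.array([12,0,20])+s*u+n*nn+np.array([0,y,0]))
E
python3 - <<'E'
from h import *
np.set_printoptions(precision=4,suppress=True)
strip=[("top",(0,56,8),(164.5,207.3)),("top",(0,-56,8),(205.5,217.2))]
# rack x up in image (world +x): slots: strip at x=-55
S=-55
obs=[("top",(S,56,8),(164.5,207.3)),("top",(S,-56,8),(205.5,217.2)),
("top",(93,58,8),(178.7,153.3)),("top",(93,-58,8),(220.7,162.5)),("top",(-93,-58,8),(203,232.5)),("top",(-93,58,8),(160.3,220.8))]
p,r=fit(obs,[.45,.02,-.1]);print("rack top",p);print(r)
P2=[("scene",(-93,-58,8),(191.5,202.5))]
print(proj("scene",w(p,np.array([[-93,-58,8],[-55,-56,8],[-58,-40,118],[-3,40,118],[-3,-40,118],[-3,-40,78],[-3,40,78]])/1000)))
# orange plate
obs=[("top",(0,40,118),(164.2,184.5)),("top",(0,-40,118),(200,193.3))]
o,r=fit(obs,[.45,.02,-.1]);print("orange top",o,r)
obs2=[("scene",(-3,40,118),(210,152.5)),("scene",(-3,-40,118),(218.5,163)),("scene",(-3,-40,78),(218.5,174.5)),("scene",(-3,40,78),(211.5,166))]
o,r=fit(obs2,[.45,.02,-.1]);print("orange scene",o);print(r)
obsg=[("top",(0,40,118),(170.8,161.7)),("top",(0,-40,118),(204.5,170))]
o,r=fit(obsg,[.45,.02,-.1]);print("green top",o,r)
t=[("top",st(70,6,40),(278.6,226)),("top",st(70,6,-40),(305.4,245.4)),("top",st(110,6,40),(275,231.9)),("top",st(110,6,-40),(302.9,252.9)),
("top",st(110,0,40),(273.6,234)),("top",st(110,0,-40),(301.7,255))]
b,r=fit(t,[.4,-.27,-.6]);print("blue top",b);print(r)
sc=[("scene",st(110,6,40),(223.5,198)),("scene",st(110,6,-40),(220,216)),("scene",st(70,6,-40),(228,227.5)),("scene",st(70,6,40),(231,209))]
b,r=fit(sc,[.4,-.27,-.6]);print("blue scene",b);print(r)
for h in(4,6,8,10):
  s=[("top",(55,55,h),(288.3,198.6)),("top",(55,-55,h),(322.4,223.9)),("top",(-70,55,h),(259.6,236.4))]
  b,r=fit(s,[.4,-.27,-.6]);print("stand base",h,b,abs(r).max())
E
```

```text
rack top [ 0.5389  0.0055 -0.2234]
[[-0.0846 -0.0996]
 [ 0.5451  0.3978]
 [-0.365  -0.907 ]
 [ 0.2706  0.3472]
 [ 0.0931 -0.3893]
 [-0.4485  0.4592]]
[[192.2075 202.2789]
 [204.1875 199.5487]
 [199.5073 165.4983]
 [209.8855 152.2577]
 [217.366  162.5723]
 [217.9062 174.333 ]
 [210.5276 163.5552]]
orange top [ 0.5383  0.0036 -0.2252] [[ 1.1054  0.2054]
 [-1.0972 -0.1983]]
orange scene [ 0.5386  0.0008 -0.2079]
[[ 0.3626  0.3219]
 [-0.207   0.1385]
 [ 0.3175  0.4235]
 [-0.5017 -1.8547]]
green top [ 0.5919 -0.0073 -0.2235] [[ 0.124   0.0332]
 [-0.1235 -0.0321]]
blue top [ 0.4513 -0.2646 -0.6185]
[[ 0.2778 -1.2757]
 [ 0.8412 -0.3558]
 [-0.5029  0.3281]
 [ 0.1697  0.6045]
 [-0.5115  0.0127]
 [-0.1426  0.2272]]
blue scene [ 0.4443 -0.2705 -0.6406]
[[-0.3962 -0.3552]
 [-0.4214 -0.3636]
 [ 0.5287  0.3639]
 [ 0.3144  0.2944]]
stand base 4 [ 0.4504 -0.262  -0.6315] 0.3196308013562543
stand base 6 [ 0.4504 -0.2618 -0.6315] 0.3678785525216597
stand base 8 [ 0.4504 -0.2616 -0.6315] 0.4166908158628928
stand base 10 [ 0.4504 -0.2615 -0.6315] 0.46612168544569954
```

```bash
cat >> h.py <<'E'
import cv2
STAND=[.4502,-.2635,-.631]; RACK=[.5388,.0050,-.2234]
def overlay(n,src,out,box,k,items):
    im=cv2.imread(src); x0,y0,ww,hh=box
    c=cv2.resize(im[y0:y0+hh,x0:x0+ww],None,fx=k,fy=k,interpolation=cv2.INTER_CUBIC)
    for pose,L,col in items:
        p=((proj(n,w(pose,np.array(L)/1000.))+.5-[x0,y0])*k).round().astype(int)
        cv2.polylines(c,[p.reshape(-1,1,2)],False,col,1)
    cv2.imwrite(out,c)
E
cat > ov.py <<'E'
from h import *
def stitems(S,col=(0,255,255)):
    it=[]
    it.append((S,[st(0,0,48),st(0,0,-48),st(60,0,-48),st(60,0,48),st(0,0,48)],col))
    it.append((S,[st(0,14,48),st(0,14,-48),st(12,14,-48),st(12,14,48),st(0,14,48)],(255,0,255)))
    it.append((S,[(55,55,6),(55,-55,6),(-70,-55,6),(-70,55,6),(55,55,6)],(0,255,0)))
    it.append((S,[st(0,6,40),st(0,6,-40),st(110,6,-40),st(110,6,40),st(0,6,40)],(0,0,255)))
    it.append((S,[st(110,6,40),st(110,6,-40),st(110,0,-40),st(110,0,40)],(0,0,255)))
    return it
def rkitems(S):
    it=[(S,[(93,58,8),(93,-58,8),(-93,-58,8),(-93,58,8),(93,58,8)],(0,255,0))]
    for x in(-55,0,55): it.append((S,[(x-5,40,8),(x-5,-40,8),(x+5,-40,8),(x+5,40,8),(x-5,40,8)],(0,255,255)))
    for x in(0,55): it.append((S,[(x-3,40,118),(x-3,-40,118),(x+3,-40,118),(x+3,40,118),(x-3,40,118),(x-3,40,78),(x-3,-40,78),(x-3,-40,118)],(0,0,255)))
    return it
if __name__=="__main__":
    overlay("top","pics/top0.png","pics/o1.png",(250,190,80,80),7,stitems(STAND))
    overlay("scene","pics/scene0.png","pics/o2.png",(200,190,70,75),7,stitems(STAND))
    overlay("top","pics/top0.png","pics/o3.png",(150,145,80,90),6,rkitems(RACK))
    overlay("scene","pics/scene0.png","pics/o4.png",(180,140,80,70),7,rkitems(RACK))
    a=[cv2.resize(cv2.imread(f"pics/o{i}.png"),(400,300)) for i in(1,2,3,4)]
    a=[cv2.imread(f"pics/o{i}.png") for i in(1,2,3,4)]
    h=520; a=[cv2.resize(x,(int(x.shape[1]*h/x.shape[0]),h)) for x in a]
    cv2.imwrite("pics/oa.png",np.hstack(a[:2])[:, :1100]); cv2.imwrite("pics/ob.png",np.hstack(a[2:]))
    for f in("oa","ob"):
        x=cv2.imread(f"pics/{f}.png"); s=800/x.shape[1]; cv2.imwrite(f"pics/{f}.png",cv2.resize(x,None,fx=s,fy=s,interpolation=cv2.INTER_AREA))
E
python3 ov.py
```

```text
(no output)
```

View pics/oa.png

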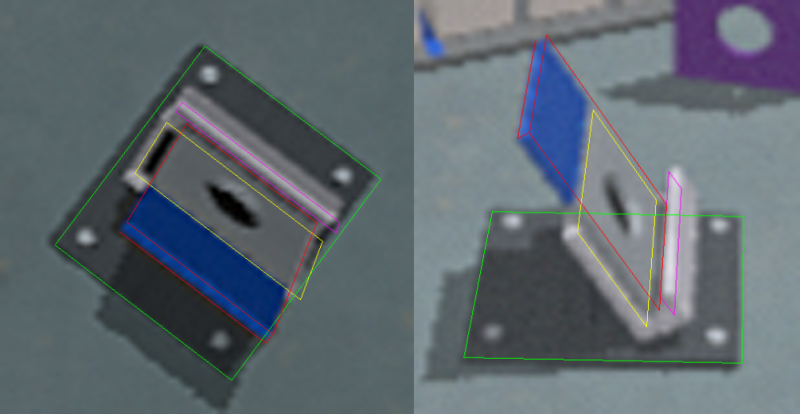

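View pics/ob.png

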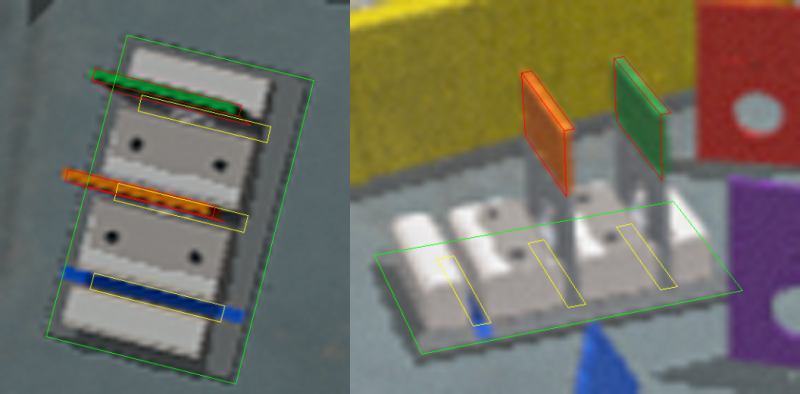

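```bash
cat > plan.py <<'E'
import sys; from h import *; from station import read_state
def rows(p0,yaw0,p1,dyaw,n):
    """yaw0: world angle of tool y; dyaw: tool turn deg (tool z down)"""
    d=(np.array(p1)-p0)/n; out=[]; a=yaw0
    for i in range(n):
        ty=np.array([np.cos(a),np.sin(a)]); tx=np.array([-ty[1],ty[0]])  # y x z(down) = x
        ty3=np.r_[ty,0]; tx=np.cross(ty3,[0,0,-1])
        out.append([round(float(d@tx),4),round(float(d@ty3),4),round(float(-d[2]),4),round(dyaw/n,2)])
        a-=np.radians(dyaw/n)
    return out
def state():
    s=read_state(); Rm=q2R(s["eef_rot"]); 
    print("t",round(s["time_s"],2),"p",s["eef_pos"].round(4),"ya",np.degrees(np.arctan2(Rm[1,1],Rm[0,1])).round(2),"tiltz",Rm[:,2].round(3),"F",s["force"].round(1),"w",round(s["width"]*85,1))
    return s["eef_pos"],np.arctan2(Rm[1,1],Rm[0,1])
def SW(x,y,z,pose=STAND): return w(pose,np.array([x,y,z])/1000.)[0]
E
python3 - <<'E'
from plan import *
p,a=state(); t=SW(-19,0,200); print(t)
r=rows(p,a,t,np.degrees(a-STAND[2]),20)
print(r)
E
```

```text
t 0.1 p [0.1711 0.6003 0.1986] ya 74.08 tiltz [-0.001 -0.002 -1.   ] F [ 0.8  0.4 -0.7] w 85.0
[ 0.43485868 -0.2522909   0.2       ]
[[-0.0244, -0.0374, -0.0001, np.float64(5.51)], [-0.0279, -0.0349, -0.0001, np.float64(5.51)], [-0.0311, -0.032, -0.0001, np.float64(5.51)], [-0.034, -0.0289, -0.0001, np.float64(5.51)], [-0.0366, -0.0255, -0.0001, np.float64(5.51)], [-0.0389, -0.0219, -0.0001, np.float64(5.51)], [-0.0408, -0.018, -0.0001, np.float64(5.51)], [-0.0424, -0.014, -0.0001, np.float64(5.51)], [-0.0435, -0.0099, -0.0001, np.float64(5.51)], [-0.0443, -0.0057, -0.0001, np.float64(5.51)], [-0.0446, -0.0014, -0.0001, np.float64(5.51)], [-0.0445, 0.0029, -0.0001, np.float64(5.51)], [-0.044, 0.0072, -0.0001, np.float64(5.51)], [-0.0432, 0.0114, -0.0001, np.float64(5.51)], [-0.0419, 0.0155, -0.0001, np.float64(5.51)], [-0.0402, 0.0194, -0.0001, np.float64(5.51)], [-0.0381, 0.0232, -0.0001, np.float64(5.51)], [-0.0357, 0.0267, -0.0001, np.float64(5.51)], [-0.033, 0.03, -0.0001, np.float64(5.51)], [-0.03, 0.0331, -0.0001, np.float64(5.51)]]
```

Emit:
step_arm --pt "-0.0244 -0.0374 0 5.51" --pt "-0.0279 -0.0349 0 5.51" --pt "-0.0311 -0.032 0 5.51" --pt "-0.034 -0.0289 0 5.51" --pt "-0.0366 -0.0255 0 5.51" --pt "-0.0389 -0.0219 0 5.51" --pt "-0.0408 -0.018 0 5.51" --pt "-0.0424 -0.014 0 5.51" --pt "-0.0435 -0.0099 0 5.51" --pt "-0.0443 -0.0057 0 5.51" --pt "-0.0446 -0.0014 0 5.51" --pt "-0.0445 0.0029 0 5.51" --pt "-0.044 0.0072 0 5.51" --pt "-0.0432 0.0114 0 5.51" --pt "-0.0419 0.0155 0 5.51" --pt "-0.0402 0.0194 0 5.51" --pt "-0.0381 0.0232 0 5.51" --pt "-0.0357 0.0267 0 5.51" --pt "-0.033 0.03 0 5.51" --pt "-0.03 0.0331 0 5.51" --gripper -0.41 --newtons 20

```text
time_s: 2.6
eef_pos: [0.4354, -0.2529, 0.1992]
eef_rot: [-0.0, 0.892, 0.452, -0.0]
force: [0.3, -0.4, -0.2]
width: 0.708
```

Emit:
step_arm --pt "0 0 0 0" --pt "0 0 0 0"

```text
time_s: 2.85
eef_pos: [0.4347, -0.2509, 0.1991]
eef_rot: [-0.001, 0.891, 0.453, -0.0]
force: [0.3, 0.2, 0.7]
width: 0.705
```

```bash
python3 - <<'E'
from plan import *
p,a=state(); t=SW(-19,0,100); print(t,(p-t)*1000, np.degrees(STAND[2]))
for n in("top","scene"):
    cv2.imwrite(f"pics/{n}1.png",cams.get_image(n)[:,:,::-1])
a=cv2.imread("pics/top1.png");b=cv2.imread("pics/scene1.png")
cv2.imwrite("pics/m1.png",np.hstack([cv2.resize(a[150:300,220:360],(390,418)),cv2.resize(b[120:270,180:320],(390,418))]))
E
```

```text
t 2.85 p [ 0.4347 -0.2509  0.1991] ya -36.1 tiltz [-0.002  0.002 -1.   ] F [0.3 0.2 0.7] w 59.9
[ 0.43485868 -0.2522909   0.1       ] [-0.1624911   1.43955586 99.06232661] -36.153636872754944
```

View pics/m1.png

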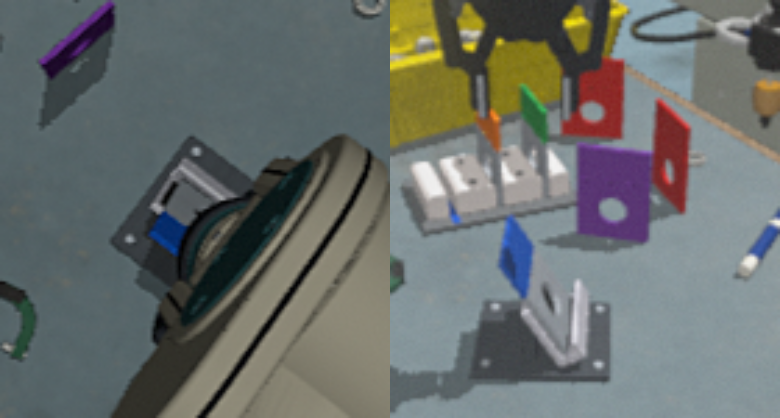

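The scene crop shows the open fingers straddling the blue plate from above, and the plate hasn't moved. Descending now.

Emit:
step_arm --pt "-0.0005 0.0 0.02 0" --pt "-0.0005 0 0.02 0" --pt "0 0 0.02 0" --pt "0 0 0.017 0" --pt "0 0 0.012 0" --pt "0 0 0.01 0" --pt "0 0 0.004 0" --pt "0 0 0 0"

```text
time_s: 3.95
eef_pos: [0.4349, -0.2525, 0.0967]
eef_rot: [-0.0, 0.891, 0.453, -0.0]
force: [-0.1, 0.1, 0.4]
width: 0.706
```

```bash
cat > look.py <<'E'
import sys; from plan import *
n,tag,x0,y0,ww,hh=sys.argv[1],sys.argv[2],*map(int,sys.argv[3:7])
state()
im=cams.get_image(n)[:,:,::-1]; cv2.imwrite(f"pics/{tag}_full.png",im)
k=min(780/ww,580/hh); cv2.imwrite(f"pics/{tag}.png",cv2.resize(im[y0:y0+hh,x0:x0+ww],None,fx=k,fy=k,interpolation=cv2.INTER_CUBIC))
E
python3 look.py scene s2 190 120 100 140
```

```text
t 3.95 p [ 0.4349 -0.2525  0.0967] ya -36.12 tiltz [-0.  0. -1.] F [-0.1  0.1  0.4] w 60.0
```

View pics/s2.png

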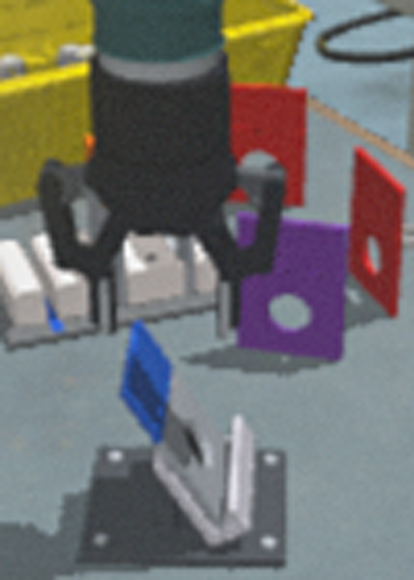

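```bash
python3 - <<'E'
from plan import *
print(proj("scene",np.array([.4349,-.2525,.0967])), [proj("scene",SW(x,0,z))[0].round(1) for x in(-49,11) for z in(97,105,117)], M["scene"])
print(proj("top",np.array([.4349,-.2525,.0967])))
print(proj("scene",SW(-40,40,117)),proj("scene",SW(-40,-40,117)))
E
python3 look.py top t2 200 150 160 140
```

```text
[[229.96734062 211.82915709]] [array([217.8, 211.5]), array([217.7, 208.8]), array([217.5, 204.7]), array([242. , 211.9]), array([242. , 209.2]), array([242. , 205.1])] {'mtx': array([[356.37460553,   0.        , 256.80960085],
       [  0.        , 356.37460553, 190.76677745],
       [  0.        ,   0.        ,   1.        ]]), 'position': array([ 0.0567932 , -0.88491838,  0.59129783]), 'orientation': array([-0.47046244,  0.82810448, -0.2611011 ,  0.15727138])}
[[292.27367989 235.96581372]]
[[222.68396898 196.24276107]] [[219.48336475 213.94982898]]
t 4.0 p [ 0.4352 -0.2527  0.097 ] ya -36.12 tiltz [ 0. -0. -1.] F [ 0.6 -0.6  0.2] w 59.9
```

View pics/t2.png

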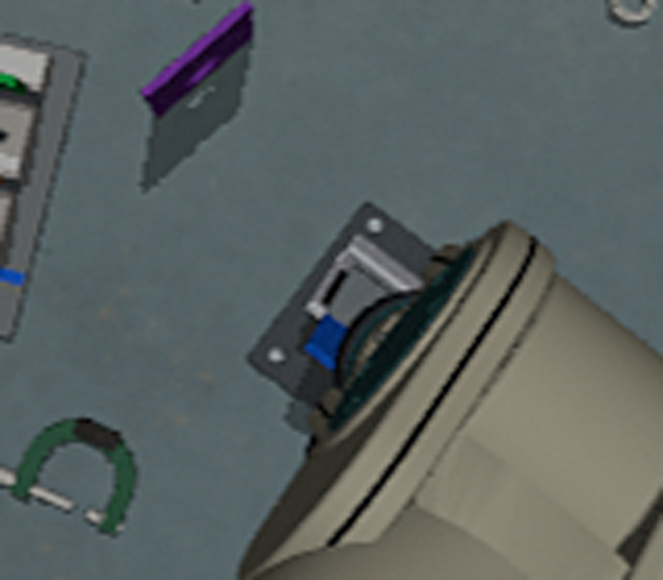

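View pics/s2_full.png

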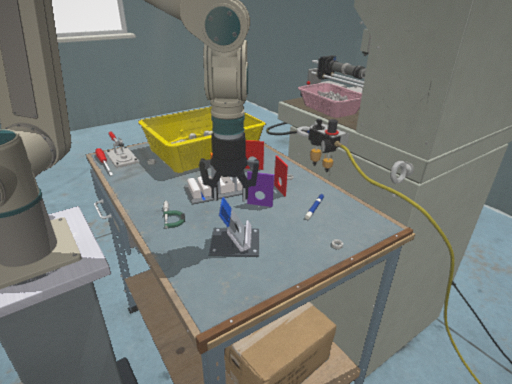

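```bash
python3 - <<'E'
from plan import *
im=cv2.imread("pics/s2_full.png"); x0,y0,ww,hh,k=200,140,70,80,7
c=cv2.resize(im[y0:y0+hh,x0:x0+ww],None,fx=k,fy=k,interpolation=cv2.INTER_CUBIC)
for z in (97,110,125,135):
  for x in(-49,11):
    p=((proj("scene",np.array([SW(x,11,z),SW(x,-11,z)]))+.5-[x0,y0])*k).astype(int)
    cv2.line(c,tuple(p[0].tolist()),tuple(p[1].tolist()),(0,255,255),1); cv2.putText(c,str(z),tuple(p[1].tolist()),0,.4,(0,255,0),1)
cv2.imwrite("pics/s2b.png",c)
E
```

```text
(no output)
```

View pics/s2b.png

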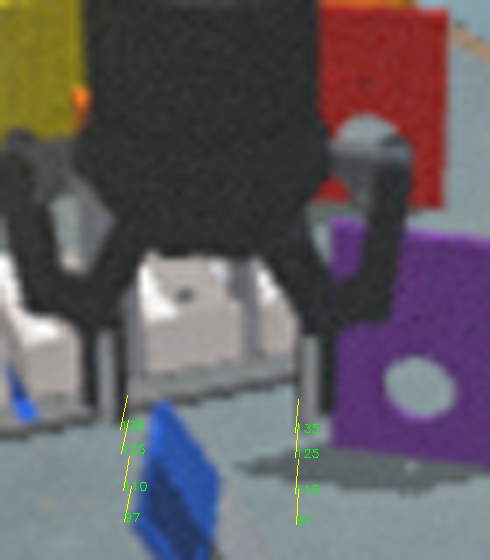

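```bash
python3 - <<'E'
from plan import *
print(proj("scene",np.array([[.1711,.6003,.1986],[.1711,.6003,.2116],[.1711,.6003,.2306]])))
im=cv2.imread("pics/scene0.png"); c=cv2.resize(im[40:110,0:80],None,fx=7,fy=7,interpolation=cv2.INTER_CUBIC)
for z in(.1986,.2116,.2306):
  p=((proj("scene",np.array([.1711,.6003,z]))[0]+.5-[0,40])*7).astype(int); cv2.circle(c,tuple(p.tolist()),4,(0,255,255),1)
cv2.imwrite("pics/s0b.png",c)
im=cv2.imread("pics/scene1.png"); c=cv2.resize(im[110:180,190:270],None,fx=7,fy=7,interpolation=cv2.INTER_CUBIC)
for z in(199,212,231):
  for x in (-49,-19,11):
    p=((proj("scene",SW(x,0,z))[0]+.5-[190,110])*7).astype(int); cv2.circle(c,tuple(p.tolist()),4,(0,255,255),1)
cv2.imwrite("pics/s1b.png",c)
E
```

```text
[[ 43.19212003 102.66902107]
 [ 42.14871494  99.11374589]
 [ 40.60432057  93.85141097]]
```

View pics/s0b.png

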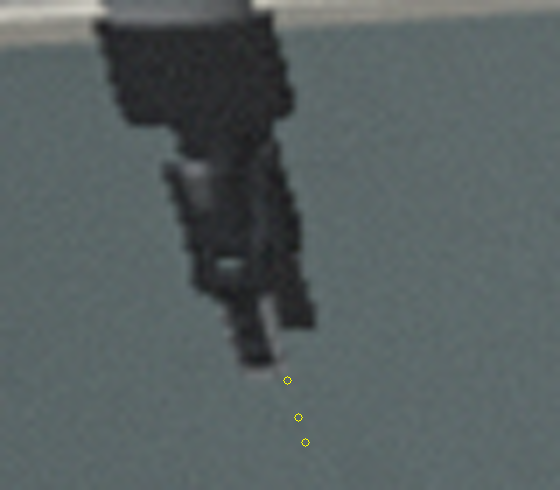

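View pics/s1b.png

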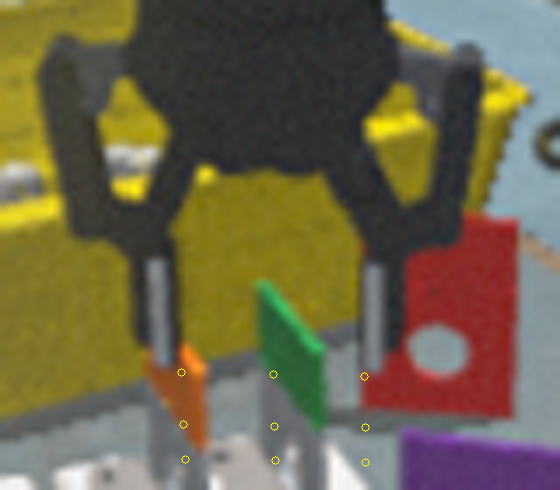

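The pictures put the fingertips about 25–30 mm higher than the reported TCP less the open-jaw setback. Going 25 mm lower is clear of everything under either reading, so I'll do that and look again.

Emit:
step_arm --pt "0 0 0.01 0" --pt "0 0 0.01 0" --pt "0 0 0.005 0" --pt "0 0 0 0"

```text
time_s: 4.55
eef_pos: [0.4343, -0.2519, 0.0709]
eef_rot: [-0.001, 0.891, 0.453, -0.0]
force: [-0.7, 0.6, -0.4]
width: 0.706
```

```bash
python3 look.py scene s3 190 150 90 110;  python3 - <<'E'
from plan import *
im=cv2.imread("pics/s3_full.png"); x0,y0,ww,hh,k=195,150,70,80,7
c=cv2.resize(im[y0:y0+hh,x0:x0+ww],None,fx=k,fy=k,interpolation=cv2.INTER_CUBIC)
for z in (72,80,90,100,110):
  for x in(-49,11):
    p=((proj("scene",np.array([SW(x,11,z),SW(x,-11,z)]))+.5-[x0,y0])*k).astype(int)
    cv2.line(c,tuple(p[0].tolist()),tuple(p[1].tolist()),(0,255,255),1); cv2.putText(c,str(z),tuple(p[1].tolist()),0,.4,(0,255,0),1)
cv2.imwrite("pics/s3b.png",c)
E
```

```text
t 4.55 p [ 0.4343 -0.2519  0.0709] ya -36.12 tiltz [-0.001  0.001 -1.   ] F [-0.7  0.6 -0.4] w 60.0
```

View pics/s3b.png

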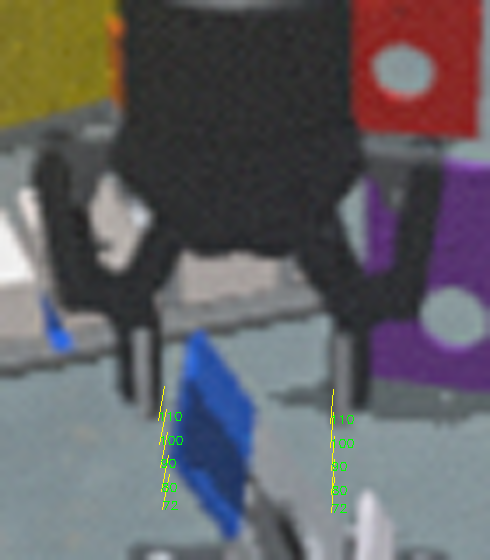

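Emit:
step_arm --pt "0 0 0.008 0" --pt "0 0 0.008 0" --pt "0 0 0 0"

```text
time_s: 4.97
eef_pos: [0.4341, -0.2518, 0.0547]
eef_rot: [-0.001, 0.891, 0.453, -0.0]
force: [-0.2, 0.0, -0.6]
width: 0.702
```

```bash
cat > tips.py <<'E'
from plan import *
import sys
tag=sys.argv[1]; x0,y0,ww,hh=map(int,sys.argv[2:6]); zs=eval(sys.argv[6]); pose=eval(sys.argv[7]); xs=eval(sys.argv[8])
state(); im=cams.get_image("scene")[:,:,::-1].copy(); cv2.imwrite(f"pics/{tag}_full.png",im); k=7
c=cv2.resize(im[y0:y0+hh,x0:x0+ww],None,fx=k,fy=k,interpolation=cv2.INTER_CUBIC)
for z in zs:
  for x in xs:
    p=((proj("scene",np.array([SW(x,11,z,pose),SW(x,-11,z,pose)]))+.5-[x0,y0])*k).astype(int)
    cv2.line(c,tuple(p[0].tolist()),tuple(p[1].tolist()),(0,255,255),1); cv2.putText(c,str(z),tuple(p[1].tolist()),0,.4,(0,255,0),1)
cv2.imwrite(f"pics/{tag}.png",c)
E
python3 tips.py s4 195 150 75 82 "(72,80,90,100)" STAND "(-49,11)"
```

```text
t 4.97 p [ 0.4341 -0.2518  0.0547] ya -36.12 tiltz [-0.002  0.001 -1.   ] F [-0.2  0.  -0.6] w 59.7
```

View pics/s4.png

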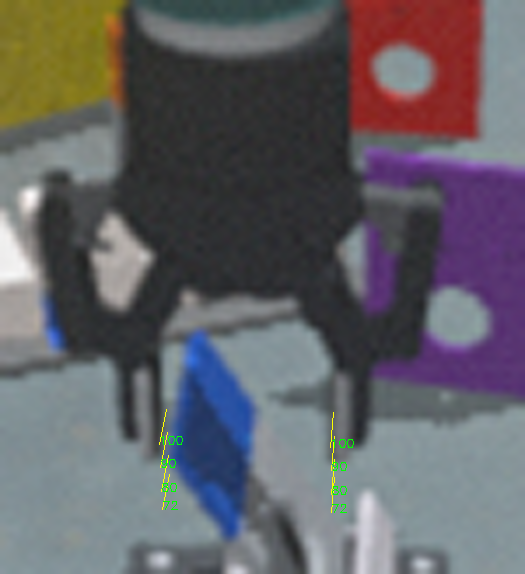

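Emit:
step_arm --pt "0 0.004 0 0" --pt "0 0.004 0 0" --pt "0 0.004 0 0" --pt "0 0.004 0 0" --pt "0 0.004 0 0" --pt "0 0 0 0"

```text
time_s: 5.78
eef_pos: [0.4515, -0.2646, 0.0557]
eef_rot: [0.0, 0.891, 0.453, 0.0]
force: [0.2, -0.4, 0.8]
width: 0.706
```

```bash
python3 tips.py s5 195 150 75 105 "(80,90,100)" STAND "(-29,31)"
```

```text
t 5.78 p [ 0.4515 -0.2646  0.0557] ya -36.12 tiltz [ 0. -0. -1.] F [ 0.2 -0.4  0.8] w 60.0
```

View pics/s5.png

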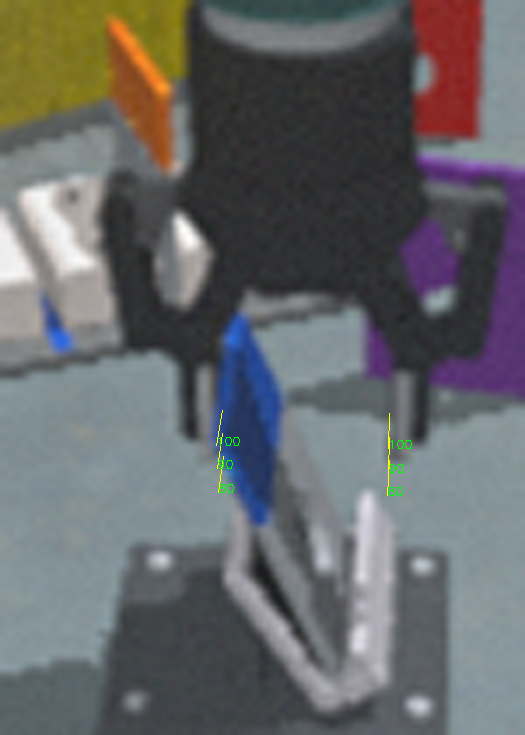

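The blue plate tips up about its lower edge, which stays in the trough. I'll continue to the final position and then close softly.

Emit:
step_arm --pt "0 0.004 0 0" --pt "0 0.004 0 0" --pt "0 0.003 0 0" --pt "0 0 0 0"

```text
time_s: 6.32
eef_pos: [0.4603, -0.271, 0.0557]
eef_rot: [0.0, 0.891, 0.453, 0.0]
force: [0.6, 0.0, 0.7]
width: 0.705
```

Emit:
step_arm --pt "0 0 0 0" --pt "0 0 0 0" --pt "0 0 0 0" --gripper 0.3

```text
time_s: 6.7
eef_pos: [0.4599, -0.2707, 0.0557]
eef_rot: [0.0, 0.891, 0.453, 0.0]
force: [-0.1, -0.4, -0.1]
width: 0.352
```

```bash
python3 tips.py s6 195 150 75 105 "(80,90,100)" STAND "(-2,28)"
```

```text
t 6.7 p [ 0.4599 -0.2707  0.0557] ya -36.12 tiltz [ 0. -0. -1.] F [-0.1 -0.4 -0.1] w 29.9
```

View pics/s6.png

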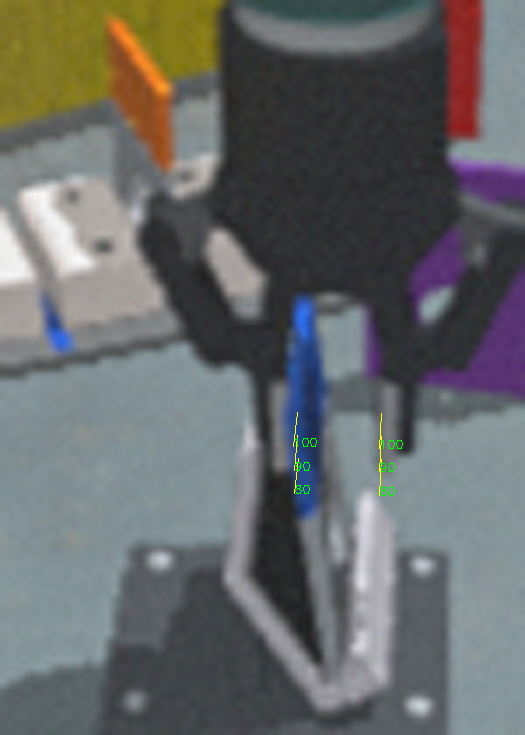

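Emit:
step_arm --pt "0 0 0 0" --pt "0 0 0 0" --gripper 0.65

```text
time_s: 7.0
eef_pos: [0.46, -0.2707, 0.0557]
eef_rot: [0.0, 0.891, 0.453, 0.0]
force: [0.2, -0.2, -0.0]
width: 0.174
```

Emit:
step_arm --pt "0 0 0 0" --pt "0 0 0 0" --pt "0 0 0 0" --gripper 1.0 --newtons 30

```text
time_s: 7.38
eef_pos: [0.4602, -0.2709, 0.0557]
eef_rot: [0.0, 0.891, 0.453, 0.0]
force: [1.2, 0.0, -0.9]
width: 0.065
```

```bash
python3 tips.py s7 195 150 75 105 "(70,80,90,100)" STAND "(9,15)"
```

```text
t 7.38 p [ 0.4602 -0.2709  0.0557] ya -36.12 tiltz [ 0. -0. -1.] F [ 1.2  0.  -0.9] w 5.5
```

View pics/s7.png

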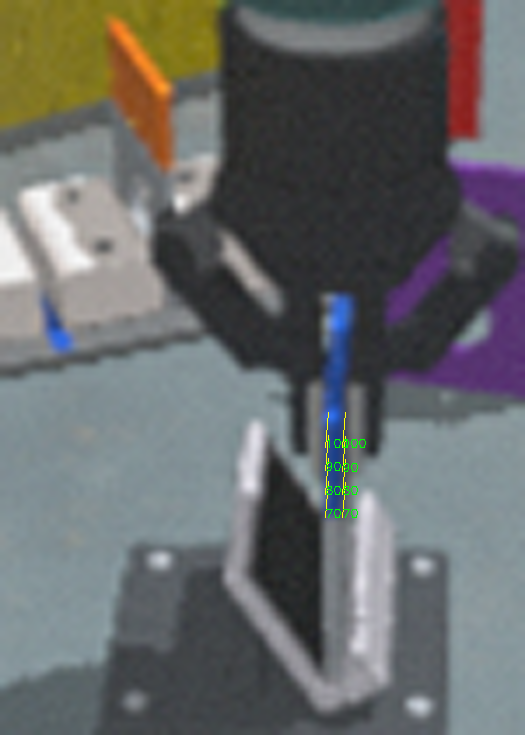

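The blue plate is upright in the trough and gripped: opening 5.5 mm, forces near 1 N. I'll grip it firmer and lift.

Emit:
step_arm --pt "0 0 0 0" --pt "0 0 -0.004 0" --pt "0 0 -0.01 0" --pt "0 0 -0.016 0" --pt "0 0 -0.02 0" --pt "0 0 -0.02 0" --pt "0 0 -0.01 0" --pt "0 0 0 0" --newtons 60

```text
time_s: 8.43
eef_pos: [0.4606, -0.2712, 0.137]
eef_rot: [0.001, 0.891, 0.453, 0.001]
force: [-0.9, 0.9, -2.2]
width: 0.065
```

```bash
python3 - <<'E'
from plan import *
p,a=state(); t=SW(-55,0,0,RACK); t[2]=p[2]; print(t)
for r in rows(p,a,t,np.degrees(a-RACK[2]),12): print([float(v) for v in r],end=', ')
E
python3 tips.py s8 195 100 75 105 "(97,107)" STAND "(9,15)"
```

```text
t 8.43 p [ 0.4606 -0.2712  0.137 ] ya -36.12 tiltz [ 0.002 -0.001 -1.   ] F [-0.9  0.9 -2.2] w 5.5
[0.48516676 0.01718505 0.13700943]
[0.0206, -0.0125, -0.0, -1.94], [0.021, -0.0118, -0.0, -1.94], [0.0214, -0.0111, -0.0, -1.94], [0.0218, -0.0104, -0.0, -1.94], [0.0221, -0.0096, -0.0, -1.94], [0.0224, -0.0089, -0.0, -1.94], [0.0227, -0.0081, -0.0, -1.94], [0.023, -0.0073, -0.0, -1.94], [0.0232, -0.0065, -0.0, -1.94], [0.0234, -0.0057, -0.0, -1.94], [0.0236, -0.0049, -0.0, -1.94], [0.0238, -0.0041, -0.0, -1.94], t 8.43 p [ 0.4606 -0.2712  0.137 ] ya -36.12 tiltz [ 0.002 -0.001 -1.   ] F [-0.9  0.9 -2.2] w 5.5
```

View pics/s8.png

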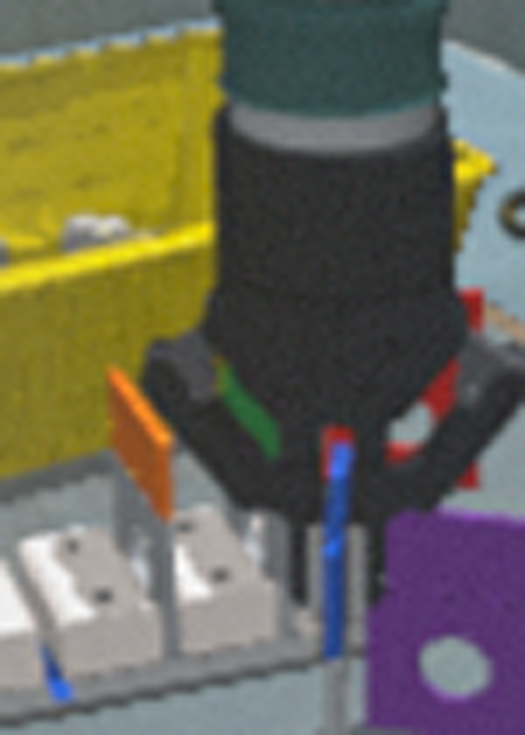

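The plate hangs plumb in the jaws, and Fz -2 N matches its weight. Carrying it to above the strip slot.

Emit:
step_arm --pt "0.0103 -0.0062 0 -0.97" --pt "0.0103 -0.0062 0 -0.97" --pt "0.021 -0.0118 0 -1.94" --pt "0.0214 -0.0111 0 -1.94" --pt "0.0218 -0.0104 0 -1.94" --pt "0.0221 -0.0096 0 -1.94" --pt "0.0224 -0.0089 0 -1.94" --pt "0.0227 -0.0081 0 -1.94" --pt "0.023 -0.0073 0 -1.94" --pt "0.0232 -0.0065 0 -1.94" --pt "0.0234 -0.0057 0 -1.94" --pt "0.0236 -0.0049 0 -1.94" --pt "0.0119 -0.0021 0 -0.97" --pt "0.0119 -0.002 0 -0.97" --pt "0 0 0 0" --pt "0 0 0 0"

```text
time_s: 10.48
eef_pos: [0.4842, 0.0171, 0.1357]
eef_rot: [0.0, 0.782, 0.623, -0.0]
force: [0.2, -0.5, -2.3]
width: 0.061
```

```bash
cat > err.py <<'E'
from plan import *
import sys
pose=eval(sys.argv[1]); x,y=map(float,sys.argv[2:4])
p,a=state(); t=SW(x,y,0,pose); d=t-p
ty=np.array([np.cos(a),np.sin(a)]); tx=np.array([-ty[1],ty[0]])
print("tool shift needed x,y mm",d[:2]@tx*1000,d[:2]@ty*1000,"yaw",np.degrees((a-pose[2]+np.pi/2)%np.pi-np.pi/2))
E
python3 err.py RACK -55 0; python3 tips.py s9 170 110 75 105 "(8,38)" RACK "(-60,-50)"; cp pics/s9.png pics/s9a.png
python3 look.py top t9 140 130 120 110
```

```text
t 10.47 p [0.4842 0.0171 0.1357] ya -12.87 tiltz [-0. -0. -1.] F [ 0.2 -0.5 -2.3] w 5.2
tool shift needed x,y mm 0.2571640499061779 0.9255591702527826 yaw -0.06522566751581732
t 10.47 p [0.4842 0.0171 0.1357] ya -12.87 tiltz [-0. -0. -1.] F [ 0.2 -0.5 -2.3] w 5.2
t 10.53 p [0.4843 0.017  0.1357] ya -12.88 tiltz [-0. -0. -1.] F [-0.2 -0.3 -2.1] w 5.4
```

View pics/s9.png

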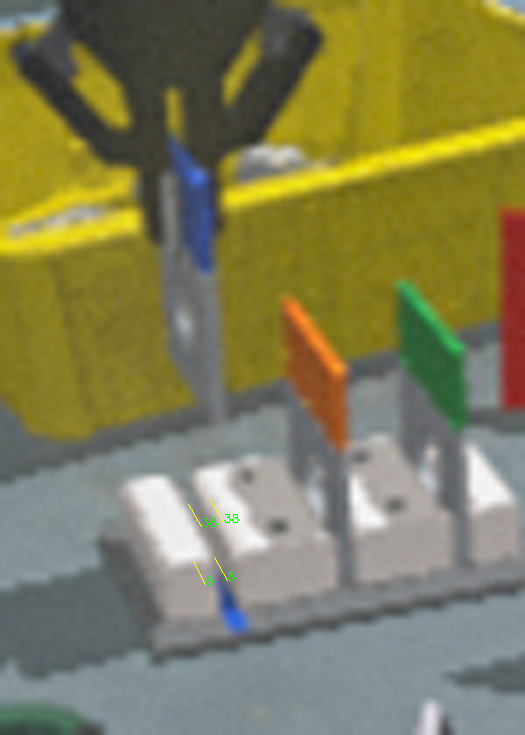

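View pics/t9.png

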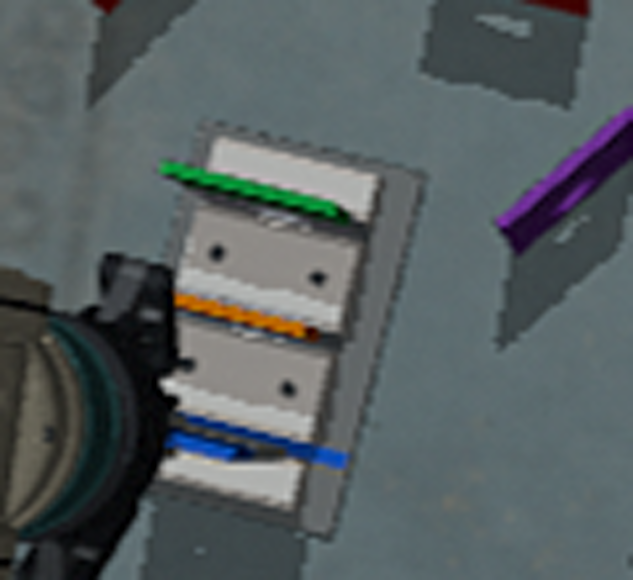

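```bash
cat > pov.py <<'E'
from plan import *
import sys
# pov src_scene src_top x y yaw zb out
fs,ft=sys.argv[1:3]; x,y,a,zb=map(float,sys.argv[3:7]); out=sys.argv[7]
bs=eval(sys.argv[8]); bt=eval(sys.argv[9])
pose=[x,y,a]; z0,z1=zb,zb+110
it=[(pose,[(-3,40,z0),(-3,-40,z0),(-3,-40,z1),(-3,40,z1),(-3,40,z0)],(0,0,255)),(pose,[(3,40,z1),(3,-40,z1),(3,-40,z0),(-3,-40,z0)],(0,255,255)),
 (pose,[(-3,-40,z1),(3,-40,z1)],(0,255,255)),(pose,[(-3,40,z0+70),(-3,-40,z0+70)],(0,0,255))]
overlay("scene",fs,"pics/_a.png",bs,7,it); overlay("top",ft,"pics/_b.png",bt,7,it)
A=cv2.imread("pics/_a.png");B=cv2.imread("pics/_b.png");h=max(A.shape[0],B.shape[0])
f=lambda I: cv2.copyMakeBorder(I,0,h-I.shape[0],0,0,cv2.BORDER_CONSTANT)
cv2.imwrite(out,np.hstack([f(A),f(B)]))
E
python3 pov.py pics/s9_full.png pics/t9_full.png .4843 .0170 -.2246 102 pics/p9.png "(180,115,40,70)" "(150,190,65,50)"
```

```text
(no output)
```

View pics/p9.png

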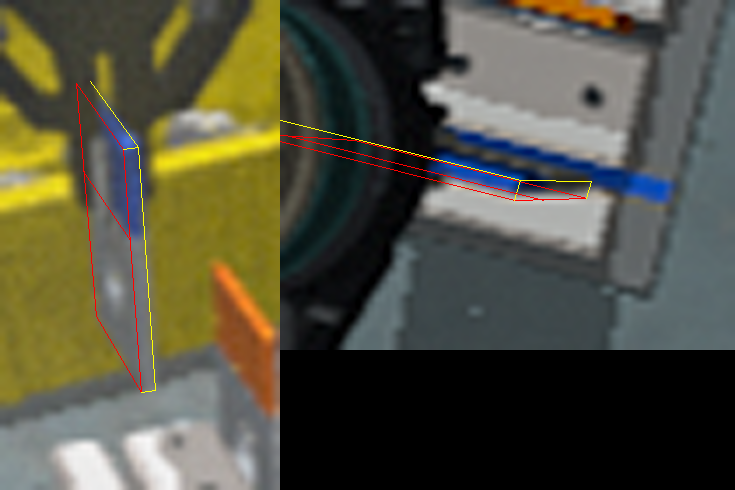

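The predicted plate outline lies on the picture to about 1 px in both views. Lowering to just above the slot mouth.

Emit:
step_arm --pt "0 0.0004 0.006 0" --pt "0 0 0.012 0" --pt "0 0 0.014 0" --pt "0 0 0.012 0" --pt "0 0 0.007 0" --pt "0 0 0.004 0" --pt "0 0 0 0"

```text
time_s: 11.45
eef_pos: [0.4846, 0.0175, 0.0806]
eef_rot: [-0.0, 0.782, 0.624, -0.0]
force: [0.1, -0.2, -1.3]
width: 0.058
```

```bash
python3 err.py RACK -55 0; python3 tips.py s10 170 110 75 105 "(38,)" RACK "(-58,-52)"; 
python3 look.py top t10 140 130 120 110
```

```text
t 11.45 p [0.4846 0.0175 0.0806] ya -12.83 tiltz [-0.  0. -1.] F [ 0.1 -0.2 -1.3] w 4.9
tool shift needed x,y mm -0.14873421297091735 0.64670017855757 yaw -0.03256918409707327
t 11.45 p [0.4846 0.0175 0.0806] ya -12.83 tiltz [-0.  0. -1.] F [ 0.1 -0.2 -1.3] w 4.9
t 11.5 p [0.4849 0.0174 0.0809] ya -12.84 tiltz [ 0. -0. -1.] F [ 0.4  0.1 -1.6] w 5.4
```

View pics/s10.png

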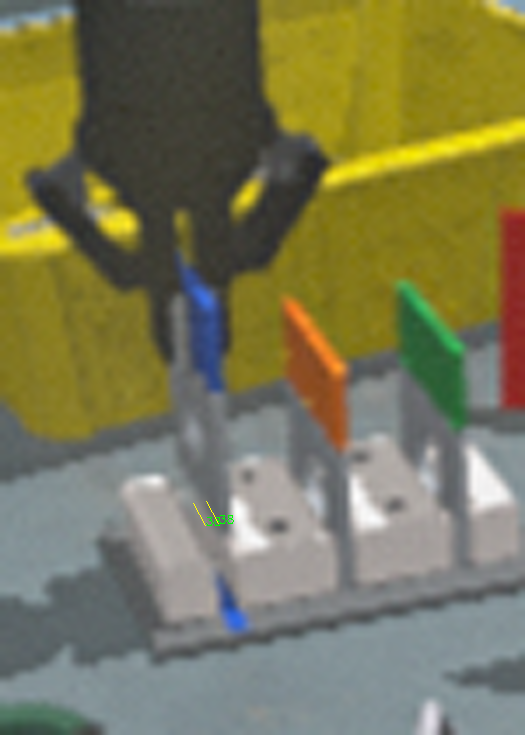

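View pics/t10.png

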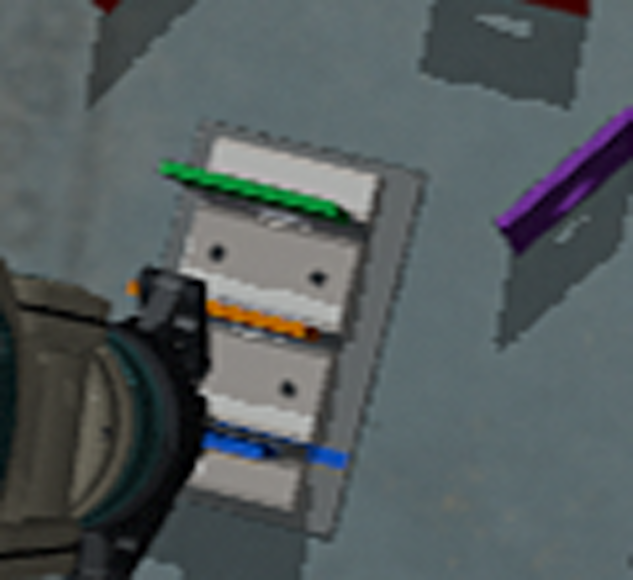

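Emit:
step_arm --pt "0 0.0003 0.004 0" --pt "0 0 0.004 0" --pt "0 0 0.004 0" --pt "0 0 0.004 0" --pt "0 0 0.004 0" --pt "0 0 0.003 0" --pt "0 0 0 0"

```text
time_s: 12.42
eef_pos: [0.4846, 0.0174, 0.0574]
eef_rot: [-0.0, 0.782, 0.624, -0.0]
force: [-0.0, 0.6, -1.8]
width: 0.062
```

```bash
python3 err.py RACK -55 0; python3 tips.py s11 170 110 75 105 "(38,)" RACK "(-58,-52)"
```

```text
t 12.43 p [0.4846 0.0174 0.0574] ya -12.84 tiltz [-0.001  0.    -1.   ] F [-0.   0.6 -1.8] w 5.3
tool shift needed x,y mm -0.08035205193163941 0.5824482634459237 yaw -0.03764347629114564
t 12.43 p [0.4846 0.0174 0.0574] ya -12.84 tiltz [-0.001  0.    -1.   ] F [-0.   0.6 -1.8] w 5.3
```

View pics/s11.png

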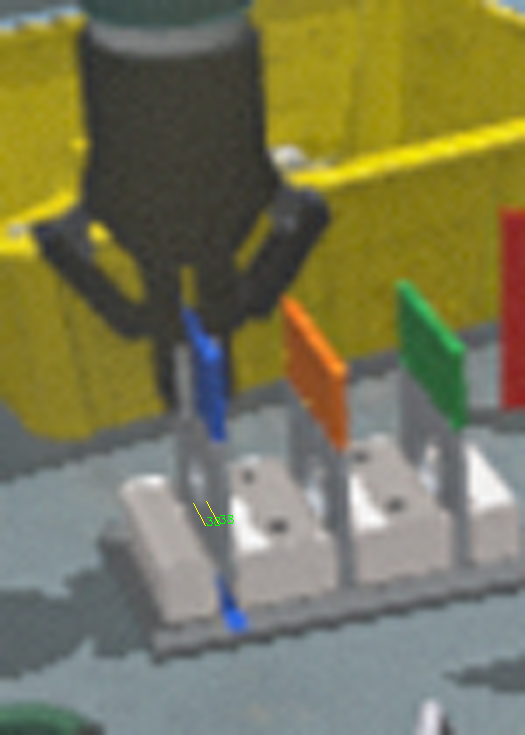

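No contact force with the lower edge inside the slot. Continuing.

Emit:
step_arm --pt "0 0 0.003 0" --pt "0 0 0.003 0" --pt "0 0 0.003 0" --pt "0 0 0.003 0" --pt "0 0 0.001 0" --pt "0 0 0 0"

```text
time_s: 13.22
eef_pos: [0.4848, 0.0174, 0.0446]
eef_rot: [-0.0, 0.782, 0.624, -0.0]
force: [-0.1, -0.3, -0.3]
width: 0.06
```

Emit:
step_arm --pt "0 0 0.001 0" --pt "0 0 0 0"

```text
time_s: 13.48
eef_pos: [0.4849, 0.0174, 0.0437]
eef_rot: [0.0, 0.782, 0.624, 0.0]
force: [0.2, -0.8, -1.6]
width: 0.06
```

Emit:
step_arm --pt "0 0 0.001 0" --pt "0 0 0 0"

```text
time_s: 13.72
eef_pos: [0.4849, 0.0174, 0.0427]
eef_rot: [-0.0, 0.782, 0.624, -0.0]
force: [-0.4, -0.2, -2.3]
width: 0.062
```

Emit:
step_arm --pt "0 0 0.001 0" --pt "0 0 0 0"

```text
time_s: 13.98
eef_pos: [0.4848, 0.0174, 0.0416]
eef_rot: [-0.0, 0.782, 0.624, -0.0]
force: [0.3, -0.1, -1.1]
width: 0.064
```

Emit:
step_arm --pt "0 0 0.001 0" --pt "0 0 0 0"

```text
time_s: 14.22
eef_pos: [0.4851, 0.0174, 0.0412]
eef_rot: [0.0, 0.782, 0.624, 0.0]
force: [-1.5, 0.1, 3.1]
width: 0.063
```

```bash
python3 look.py scene s12 170 110 75 105; python3 look.py top t12 140 130 120 110; python3 pov.py pics/s12_full.png pics/t12_full.png .4852 .0172 -.2234 8 pics/p12.png "(180,135,50,70)" "(150,180,65,50)"
```

```text
t 14.22 p [0.4851 0.0174 0.0412] ya -12.83 tiltz [ 0. -0. -1.] F [-1.5  0.1  3.1] w 5.4
t 14.28 p [0.4851 0.0174 0.0411] ya -12.83 tiltz [ 0. -0. -1.] F [-1.7  0.3  3.1] w 5.2
```

View pics/p12.png

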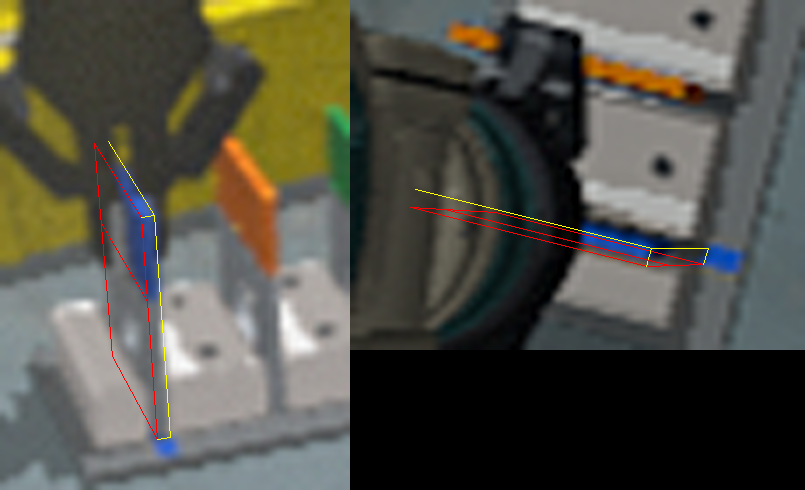

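It touched down at the expected height with 3 N up, and the outline matches the seated pose. Releasing with a small opening so the orange plate is not touched.

Emit:
step_arm --pt "0 0 0 0" --pt "0 0 0 0" --gripper 0.75 --newtons 20

```text
time_s: 14.58
eef_pos: [0.485, 0.0174, 0.0406]
eef_rot: [0.0, 0.782, 0.624, 0.0]
force: [1.3, -0.9, -0.4]
width: 0.123
```

Emit:
step_arm --pt "0 0 0 0" --pt "0 0 0 0" --gripper 0.45

```text
time_s: 14.82
eef_pos: [0.4849, 0.0174, 0.0406]
eef_rot: [-0.0, 0.782, 0.624, -0.0]
force: [0.9, -0.1, -0.5]
width: 0.273
```

```bash
python3 look.py scene s13 170 110 75 105
```

```text
t 14.82 p [0.4849 0.0174 0.0406] ya -12.84 tiltz [-0.  0. -1.] F [ 0.9 -0.1 -0.5] w 23.2
```

View pics/s13.png

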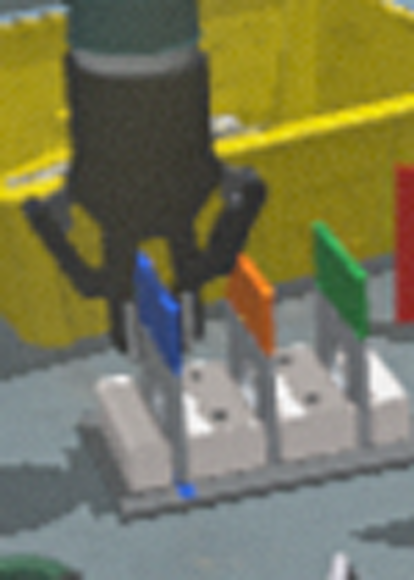

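Emit:
step_arm --pt "0 0 -0.004 0" --pt "0 0 -0.01 0" --pt "0 0 -0.02 0" --pt "0 0 -0.025 0" --pt "0 0 -0.021 0" --pt "0 0 0 0"

```text
time_s: 15.62
eef_pos: [0.4871, 0.0172, 0.1232]
eef_rot: [0.002, 0.782, 0.624, 0.002]
force: [-0.2, -0.5, -0.6]
width: 0.269
```

```bash
python3 err.py RACK 0 -2; python3 look.py scene s14 170 110 75 105
```

```text
t 15.62 p [0.4871 0.0172 0.1232] ya -12.83 tiltz [ 0.005 -0.001 -1.   ] F [-0.2 -0.5 -0.6] w 22.9
tool shift needed x,y mm -2.39894734868648 53.087017800958805 yaw -0.03422533350901954
t 15.62 p [0.4871 0.0172 0.1232] ya -12.83 tiltz [ 0.005 -0.001 -1.   ] F [-0.2 -0.5 -0.6] w 22.9
```

View pics/s14.png

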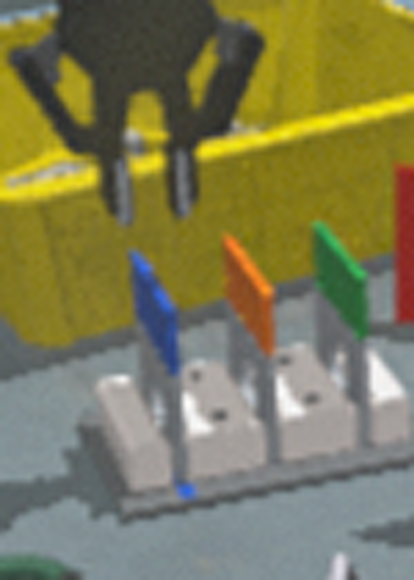

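The blue plate stands seated at the same height as its neighbours. Moving over the orange one.

Emit:
step_arm --pt "-0.0003 0.01 0 0" --pt "-0.0004 0.015 0 0" --pt "-0.0004 0.015 0 0" --pt "-0.0004 0.01 0 0" --pt "-0.0004 0.0044 0 0" --pt "0 0 0 0" --pt "0 0 0 0" --gripper 0.3

```text
time_s: 16.55
eef_pos: [0.537, 0.0036, 0.1206]
eef_rot: [-0.0, 0.782, 0.624, -0.0]
force: [0.4, -1.1, 0.2]
width: 0.347
```

```bash
python3 err.py RACK 0 -2; python3 tips.py s15 180 110 75 80 "(118,155)" RACK "(-15,15)"
```

```text
t 16.55 p [0.537  0.0036 0.1206] ya -12.83 tiltz [-0.001  0.    -1.   ] F [ 0.4 -1.1  0.2] w 29.5
tool shift needed x,y mm -0.20262038483076322 1.3944487135766328 yaw -0.03020730692678604
t 16.55 p [0.537  0.0036 0.1206] ya -12.83 tiltz [-0.001  0.    -1.   ] F [ 0.4 -1.1  0.2] w 29.5
```

View pics/s15.png

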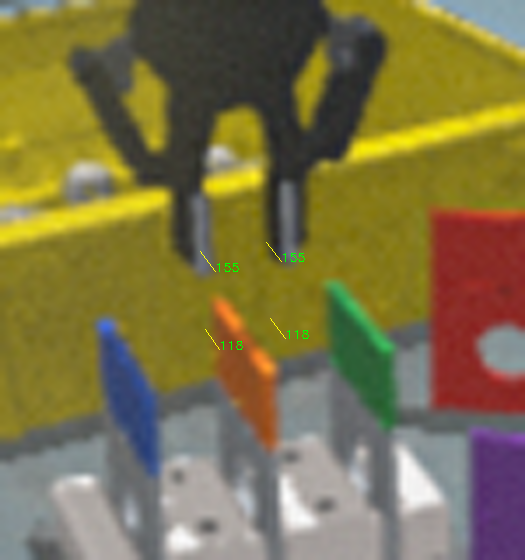

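Emit:
step_arm --pt "0 0.0006 0.01 0" --pt "0 0.0006 0.015 0" --pt "0 0 0.015 0" --pt "0 0 0.013 0" --pt "0 0 0.01 0" --pt "0 0 0.008 0" --pt "0 0 0.005 0" --pt "0 0 0.002 0" --pt "0 0 0 0"

```text
time_s: 17.73
eef_pos: [0.5389, 0.0031, 0.0429]
eef_rot: [0.0, 0.782, 0.624, 0.0]
force: [-0.9, -0.3, 0.1]
width: 0.349
```

```bash
python3 err.py RACK 0 -2; python3 tips.py s16 180 110 75 80 "(77,118)" RACK "(-15,15)"
```

```text
t 17.73 p [0.5389 0.0031 0.0429] ya -12.84 tiltz [ 0. -0. -1.] F [-0.9 -0.3  0.1] w 29.7
tool shift needed x,y mm -0.21948858792195197 -0.5141258629565221 yaw -0.03767963200496041
t 17.73 p [0.5389 0.0031 0.0429] ya -12.84 tiltz [ 0. -0. -1.] F [-0.9 -0.3  0.1] w 29.7
```

View pics/s16.png

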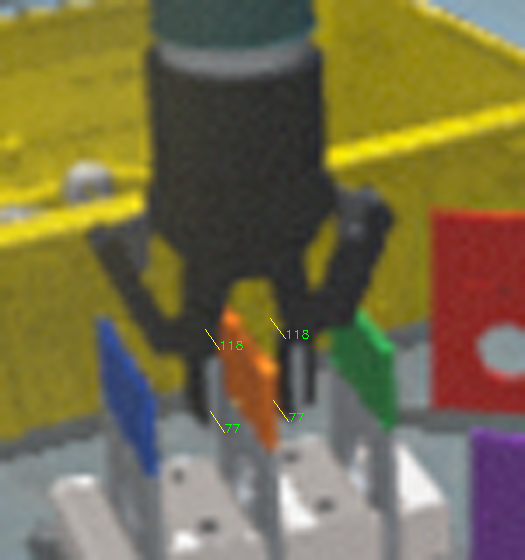

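Fingers straddle the orange plate and clear the neighbours. Closing.

Emit:
step_arm --pt "0 0 0 0" --pt "0 0 0 0" --gripper 0.7

```text
time_s: 18.02
eef_pos: [0.5389, 0.0031, 0.043]
eef_rot: [0.0, 0.782, 0.624, 0.0]
force: [-0.1, 0.0, 0.1]
width: 0.149
```

Emit:
step_arm --pt "0 0 0 0" --pt "0 0 0 0" --pt "0 0 0 0" --gripper 1.0 --newtons 30

```text
time_s: 18.4
eef_pos: [0.5385, 0.0032, 0.043]
eef_rot: [-0.0, 0.782, 0.624, -0.0]
force: [-1.0, 0.4, 4.9]
width: 0.068
```

Emit:
step_arm --pt "0 0 0 0" --pt "0 0 -0.004 0" --pt "0 0 -0.006 0" --pt "0 0 -0.01 0" --pt "0 0 -0.012 0" --pt "0 0 -0.006 0" --pt "0 0 0 0" --newtons 60

```text
time_s: 19.27
eef_pos: [0.5395, 0.0031, 0.0817]
eef_rot: [0.001, 0.782, 0.624, 0.001]
force: [-0.8, -0.4, -1.5]
width: 0.058
```

```bash
python3 err.py RACK 0 -2; python3 look.py scene s17 170 90 85 105
```

```text
t 19.27 p [0.5395 0.0031 0.0817] ya -12.84 tiltz [ 0.002 -0.    -1.   ] F [-0.8 -0.4 -1.5] w 5.0
tool shift needed x,y mm -0.2861154019172506 -1.1061968546926244 yaw -0.03529719252678803
t 19.27 p [0.5395 0.0031 0.0817] ya -12.84 tiltz [ 0.002 -0.    -1.   ] F [-0.8 -0.4 -1.5] w 5.0
```

View pics/s17.png

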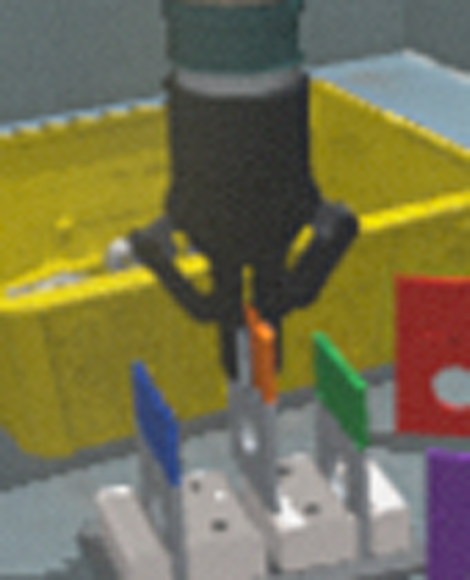

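The orange plate is lifted clear, and blue and green are undisturbed. I'll go high, since the purple look-alike stands near the path, and carry it over the stand.

Emit:
step_arm --pt "0 0 -0.012 0" --pt "0 0 -0.024 0" --pt "0 0 -0.024 0" --pt "0 0 -0.024 0" --pt "0 0 -0.024 0" --pt "0 0 -0.012 0" --pt "0 0 0 0"

```text
time_s: 20.2
eef_pos: [0.5394, 0.0031, 0.2017]
eef_rot: [0.001, 0.782, 0.624, 0.001]
force: [-0.1, -0.5, -1.1]
width: 0.058
```

```bash
python3 - <<'E'
from plan import *
p,a=state(); t=np.array([.4600,-.2708,p[2]])
for r in rows(p,a,t,np.degrees(a-STAND[2]),14): print([float(v) for v in r],end=', ')
E
```

```text
t 20.2 p [0.5394 0.0031 0.2017] ya -12.84 tiltz [ 0.002 -0.    -1.   ] F [-0.1 -0.5 -1.1] w 4.9
[-0.0203, -0.0012, -0.0, 1.67], [-0.0204, -0.0006, -0.0, 1.67], [-0.0204, 0.0, -0.0, 1.67], [-0.0204, 0.0006, -0.0, 1.67], [-0.0203, 0.0012, -0.0, 1.67], [-0.0203, 0.0018, -0.0, 1.67], [-0.0202, 0.0024, -0.0, 1.67], [-0.0202, 0.003, -0.0, 1.67], [-0.0201, 0.0035, -0.0, 1.67], [-0.0199, 0.0041, -0.0, 1.67], [-0.0198, 0.0047, -0.0, 1.67], [-0.0197, 0.0053, -0.0, 1.67], [-0.0195, 0.0058, -0.0, 1.67], [-0.0193, 0.0064, -0.0, 1.67],
```

Emit:
step_arm --pt "-0.0102 -0.0006 0 0.84" --pt "-0.0102 -0.0006 0 0.84" --pt "-0.0204 -0.0006 0 1.67" --pt "-0.0204 0 0 1.67" --pt "-0.0204 0.0006 0 1.67" --pt "-0.0203 0.0012 0 1.67" --pt "-0.0203 0.0018 0 1.67" --pt "-0.0202 0.0024 0 1.67" --pt "-0.0202 0.003 0 1.67" --pt "-0.0201 0.0035 0 1.67" --pt "-0.0199 0.0041 0 1.67" --pt "-0.0198 0.0047 0 1.67" --pt "-0.0197 0.0053 0 1.67" --pt "-0.0195 0.0058 0 1.67" --pt "-0.0096 0.0032 0 0.83" --pt "-0.0096 0.0032 0 0.83" --pt "0 0 0 0" --pt "0 0 0 0"

```text
time_s: 22.45
eef_pos: [0.459, -0.2702, 0.2007]
eef_rot: [-0.0, 0.892, 0.453, 0.0]
force: [-0.0, -0.1, -1.3]
width: 0.058
```

```bash
python3 - <<'E'
from plan import *
p,a=state(); d=np.array([.4602,-.2709,0])-p; ty=np.array([np.cos(a),np.sin(a)]);tx=np.array([-ty[1],ty[0]]); print(d[:2]@tx*1e3,d[:2]@ty*1e3)
E
python3 look.py scene s18 190 80 85 150; python3 look.py top t18 230 170 110 100
python3 pov.py pics/s18_full.png pics/t18_full.png .4602 -.2709 -.630 167 pics/p18.png "(205,110,50,80)" "(255,190,70,75)"
```

```text
t 22.45 p [ 0.459  -0.2702  0.2007] ya -36.19 tiltz [ 0.  0. -1.] F [-0.  -0.1 -1.3] w 5.0
0.1599539768070167 1.378451977267015
t 22.45 p [ 0.459  -0.2702  0.2007] ya -36.19 tiltz [ 0.  0. -1.] F [-0.  -0.1 -1.3] w 5.0
t 22.5 p [ 0.459  -0.2701  0.2007] ya -36.17 tiltz [ 0.  0. -1.] F [ 1.   0.  -1.7] w 5.2
```

View pics/s18.png

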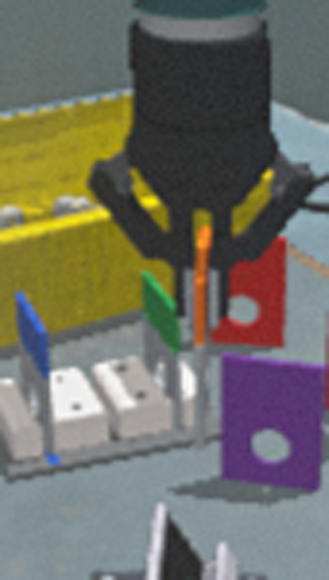

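View pics/p18.png

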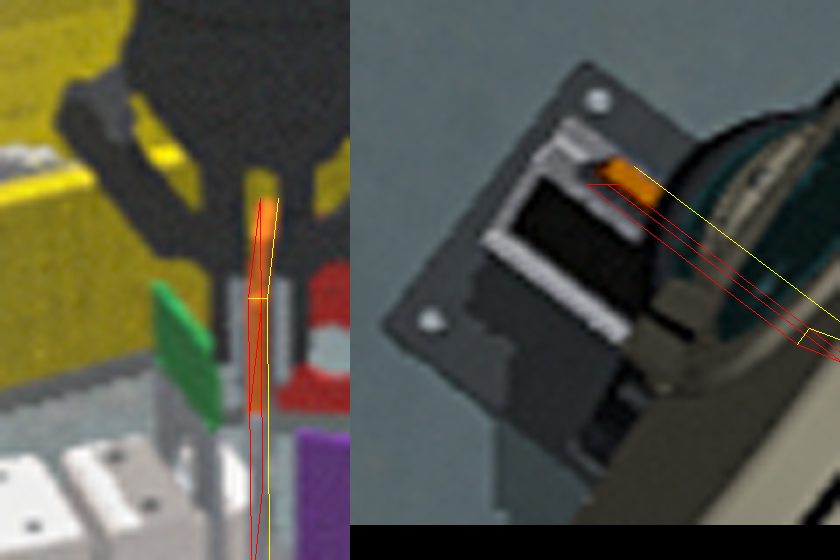

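```bash
python3 pov.py pics/s18_full.png pics/t18_full.png .4590 -.2702 -.631 166 pics/p18b.png "(232,130,20,50)" "(284,205,24,24)"; python3 - <<'E'
import cv2
c=cv2.imread("pics/p18b.png"); print(c.shape); cv2.imwrite("pics/p18c.png",cv2.resize(c,None,fx=1.8,fy=1.6,interpolation=cv2.INTER_NEAREST))
E
```

```text
(350, 308, 3)
```

View pics/p18c.png

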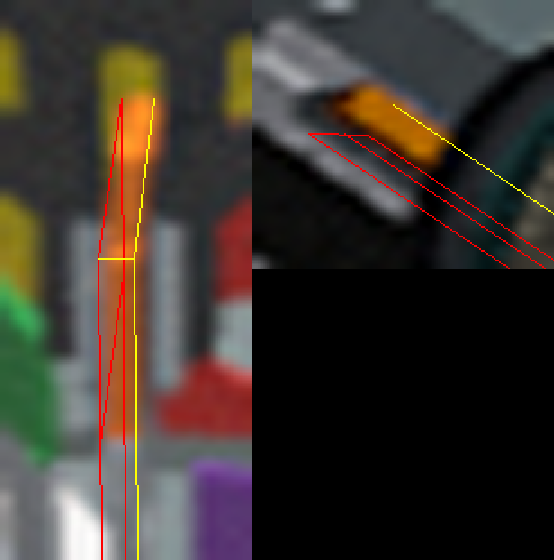

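The plate sits in line with the trough, and the views put it 1–5 mm to the stand's +y. I'll correct 2 mm and lower to just above the lip.

Emit:
step_arm --pt "-0.001 0.0007 0.01 0" --pt "-0.001 0.0006 0.02 0" --pt "0 0 0.025 0" --pt "0 0 0.025 0" --pt "0 0 0.02 0" --pt "0 0 0.012 0" --pt "0 0 0.006 0" --pt "0 0 0 0" --pt "0 0 0 0"

```text
time_s: 23.68
eef_pos: [0.4595, -0.2735, 0.0835]
eef_rot: [0.001, 0.892, 0.452, 0.0]
force: [-0.8, -0.6, -2.3]
width: 0.062
```

```bash
python3 err.py STAND 12.4 -2; python3 tips.py s19 195 150 75 105 "(27,)" STAND "(9,15)"
```

```text
t 23.68 p [ 0.4595 -0.2735  0.0835] ya -36.21 tiltz [ 0.001 -0.001 -1.   ] F [-0.8 -0.6 -2.3] w 5.3
tool shift needed x,y mm 0.6031695181289978 -0.9890373395324802 yaw -0.05984668982200444
t 23.68 p [ 0.4595 -0.2735  0.0835] ya -36.21 tiltz [ 0.001 -0.001 -1.   ] F [-0.8 -0.6 -2.3] w 5.3
```

View pics/s19.png

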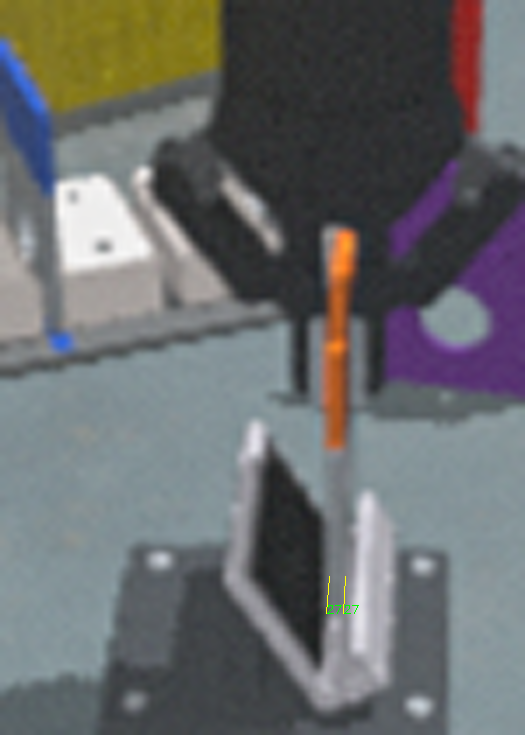

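Emit:
step_arm --pt "0 -0.0005 0.004 0" --pt "0 0 0.004 0" --pt "0 0 0.004 0" --pt "0 0 0.004 0" --pt "0 0 0.003 0" --pt "0 0 0.002 0" --pt "0 0 0 0"

```text
time_s: 24.6
eef_pos: [0.4583, -0.2726, 0.0615]
eef_rot: [-0.0, 0.892, 0.452, -0.0]
force: [0.6, -0.4, -2.2]
width: 0.058
```

Emit:
step_arm --pt "0 0 0.001 0" --pt "0 0 0.001 0" --pt "0 0 0 0"

```text
time_s: 24.98
eef_pos: [0.4584, -0.2727, 0.0597]
eef_rot: [-0.0, 0.892, 0.452, -0.0]
force: [0.2, -0.8, -1.4]
width: 0.061
```

```bash
python3 err.py STAND 12.8 -2; python3 tips.py s20 195 150 75 105 "(22,)" STAND "(9.8,15.8)"
```

```text
t 24.98 p [ 0.4584 -0.2727  0.0597] ya -36.22 tiltz [-0.  0. -1.] F [ 0.2 -0.8 -1.4] w 5.2
tool shift needed x,y mm 0.606409958302516 0.795031439293543 yaw -0.06385256721512066
t 24.98 p [ 0.4584 -0.2727  0.0597] ya -36.22 tiltz [-0.  0. -1.] F [ 0.2 -0.8 -1.4] w 5.2
```

View pics/s20.png

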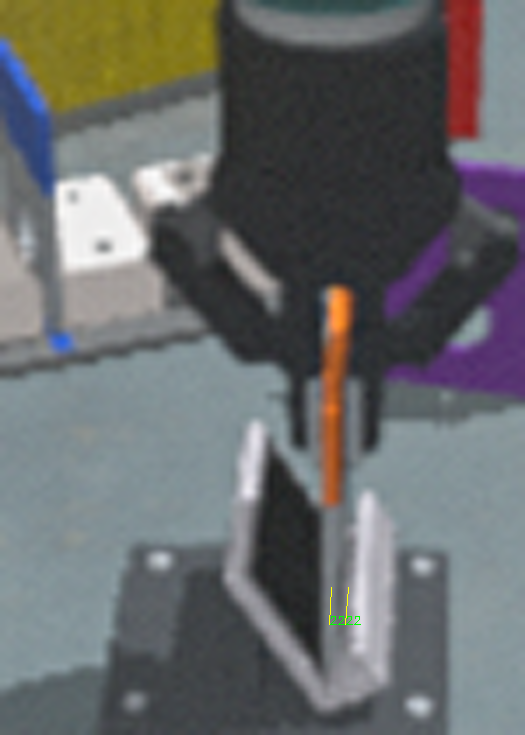

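Emit:
step_arm --pt "0 0.001 0 0" --pt "0 0 0.001 0" --pt "0 0 0 0"

```text
time_s: 25.4
eef_pos: [0.4591, -0.2732, 0.0586]
eef_rot: [-0.0, 0.892, 0.452, -0.0]
force: [0.4, 0.5, -1.5]
width: 0.066
```

Emit:
step_arm --pt "0 0 0.001 0" --pt "0 0 0 0"

```text
time_s: 25.65
eef_pos: [0.4592, -0.2733, 0.0577]
eef_rot: [0.0, 0.892, 0.452, 0.0]
force: [0.3, -0.6, -1.7]
width: 0.063
```

Emit:
step_arm --pt "0 0 0.001 0" --pt "0 0 0 0"

```text
time_s: 25.9
eef_pos: [0.4594, -0.2735, 0.0575]
eef_rot: [0.0, 0.892, 0.452, 0.0]
force: [-1.6, 1.0, 4.2]
width: 0.061
```

Contact at the expected height with 4 N. Now I'll ease the jaws open so the plate leans back onto the rear finger.

Emit:
step_arm --pt "0 0 0 0" --pt "0 0 0 0" --gripper 0.78 --newtons 20

```text
time_s: 26.15
eef_pos: [0.4593, -0.2734, 0.0566]
eef_rot: [0.0, 0.892, 0.452, 0.0]
force: [0.6, 0.5, 0.1]
width: 0.107
```

Emit:
step_arm --pt "0 0 0 0" --pt "0 0 0 0" --gripper 0.6

```text
time_s: 26.4
eef_pos: [0.4592, -0.2733, 0.0566]
eef_rot: [-0.0, 0.892, 0.452, -0.0]
force: [1.0, -0.1, -0.5]
width: 0.196
```

```bash
python3 tips.py s21 195 150 75 105 "(22,)" STAND "(9.8,15.8)"
```

```text
t 26.4 p [ 0.4592 -0.2733  0.0566] ya -36.21 tiltz [-0.  0. -1.] F [ 1.  -0.1 -0.5] w 16.7
```

View pics/s21.png

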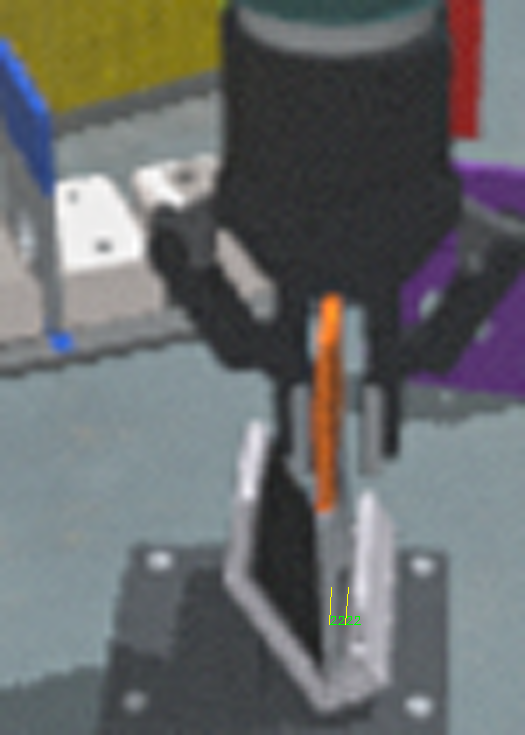

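Leaning back onto the rear finger as intended. I'll open in small steps to 60 mm.

Emit:
step_arm --pt "0 0 0 0" --pt "0 0 0 0" --gripper 0.4

```text
time_s: 26.7
eef_pos: [0.4592, -0.2733, 0.0567]
eef_rot: [-0.0, 0.892, 0.452, -0.0]
force: [0.2, -0.5, 0.0]
width: 0.303
```

Emit:
step_arm --pt "0 0 0 0" --pt "0 0 0 0" --gripper 0.2

```text
time_s: 26.95
eef_pos: [0.4592, -0.2733, 0.0567]
eef_rot: [-0.0, 0.892, 0.452, -0.0]
force: [-0.5, 0.3, -0.6]
width: 0.399
```

Emit:
step_arm --pt "0 0 0 0" --pt "0 0 0 0" --gripper 0.0

```text
time_s: 27.2
eef_pos: [0.4592, -0.2733, 0.0567]
eef_rot: [-0.0, 0.892, 0.452, 0.0]
force: [0.4, 0.4, -0.2]
width: 0.5
```

Emit:
step_arm --pt "0 0 0 0" --pt "0 0 0 0" --gripper -0.2

```text
time_s: 27.45
eef_pos: [0.4592, -0.2733, 0.0567]
eef_rot: [-0.0, 0.892, 0.452, -0.0]
force: [0.6, -0.7, -1.2]
width: 0.602
```

Emit:
step_arm --pt "0 0 0 0" --pt "0 0 0 0" --gripper -0.41

```text
time_s: 27.7
eef_pos: [0.4592, -0.2733, 0.0567]
eef_rot: [-0.0, 0.892, 0.452, -0.0]
force: [-0.8, 0.5, -0.4]
width: 0.703
```

```bash
python3 tips.py s22 195 150 75 105 "(22,)" STAND "(9.8,15.8)"
```

```text
t 27.7 p [ 0.4592 -0.2733  0.0567] ya -36.21 tiltz [-0.  0. -1.] F [-0.8  0.5 -0.4] w 59.7
```

View pics/s22.png

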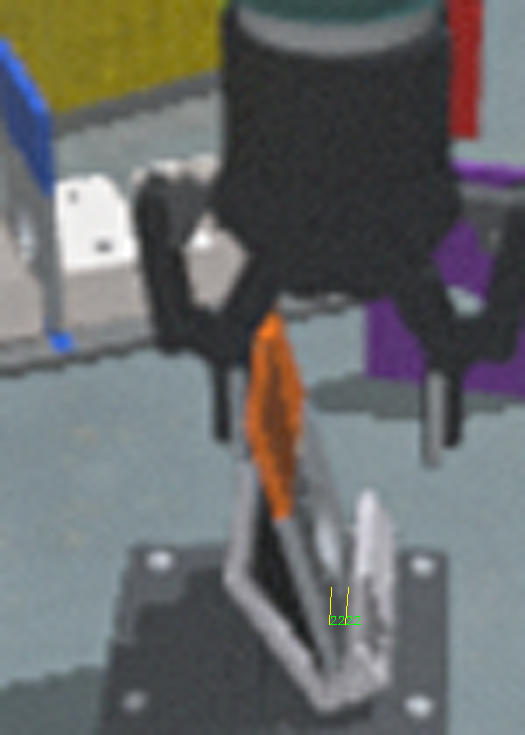

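The plate leans about 15° on the rear finger with its lower edge in the trough. Backing the finger off slowly.

Emit:
step_arm --pt "0 -0.002 0 0" --pt "0 -0.003 0 0" --pt "0 -0.003 0 0" --pt "0 -0.003 0 0" --pt "0 -0.003 0 0" --pt "0 -0.003 0 0" --pt "0 -0.003 0 0" --pt "0 -0.002 0 0" --pt "0 -0.002 0 0" --pt "0 -0.002 0 0" --pt "0 -0.002 0 0" --pt "0 -0.002 0 0" --pt "0 -0.002 0 0" --pt "0 -0.002 0 0" --pt "0 0 0 0"

```text
time_s: 29.62
eef_pos: [0.4316, -0.2531, 0.0567]
eef_rot: [-0.0, 0.892, 0.452, 0.0]
force: [-0.3, -0.0, -0.1]
width: 0.706
```

```bash
python3 err.py STAND -19 -2; python3 tips.py s23 195 150 75 105 "(22,)" STAND "(9.8,15.8)"; python3 look.py top t23 230 170 110 100
```

```text
t 29.62 p [ 0.4316 -0.2531  0.0567] ya -36.22 tiltz [-0.  0. -1.] F [-0.3 -0.  -0.1] w 60.0
tool shift needed x,y mm 0.5426753472875642 2.1177537885900164 yaw -0.06395769643676531
t 29.62 p [ 0.4316 -0.2531  0.0567] ya -36.22 tiltz [-0.  0. -1.] F [-0.3 -0.  -0.1] w 60.0
t 29.68 p [ 0.4318 -0.2532  0.0567] ya -36.22 tiltz [ 0. -0. -1.] F [-0.   0.7 -0.4] w 60.0
```

View pics/s23.png

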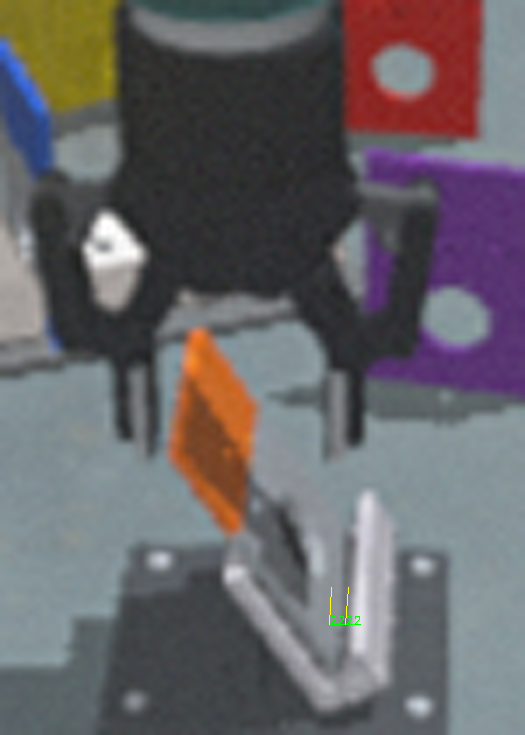

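The plate rests on the backstop and the finger is clear of it. Lifting away.

Emit:
step_arm --pt "0 0.001 -0.006 0" --pt "0 0 -0.014 0" --pt "0 0 -0.02 0" --pt "0 0 -0.025 0" --pt "0 0 -0.03 0" --pt "0 0 -0.03 0" --pt "0 0 -0.02 0" --pt "0 -0.03 -0.01 0" --pt "0.02 -0.04 0 0" --pt "0.04 -0.04 0 0" --pt "0.05 -0.02 0 0" --pt "0.05 -0.01 0 0" --pt "0.03 0 0 0" --pt "0 0 0 0" --pt "0 0 0 0"

```text
time_s: 31.6
eef_pos: [0.4318, -0.0181, 0.2123]
eef_rot: [0.0, 0.892, 0.452, 0.0]
force: [-0.4, 0.1, 0.0]
width: 0.704
```

```bash
python3 look.py scene s24 170 110 110 150; python3 look.py top t24 100 90 280 200; cat > fin.py <<'E'
from ov import *
overlay("top","pics/t24_full.png","pics/o1.png",(250,190,75,75),6,stitems(STAND))
overlay("scene","pics/s24_full.png","pics/o2.png",(200,190,65,75),6,stitems(STAND))
A,B=cv2.imread("pics/o1.png"),cv2.imread("pics/o2.png"); cv2.imwrite("pics/f24.png",np.hstack([A,B]))
E
python3 fin.py
```

```text
t 31.6 p [ 0.4318 -0.0181  0.2123] ya -36.21 tiltz [ 0.    -0.001 -1.   ] F [-0.4  0.1  0. ] w 59.8
t 31.65 p [ 0.4316 -0.0184  0.2121] ya -36.26 tiltz [ 0. -0. -1.] F [-0.1 -0.9 -0.9] w 60.1
```

View pics/s24.png

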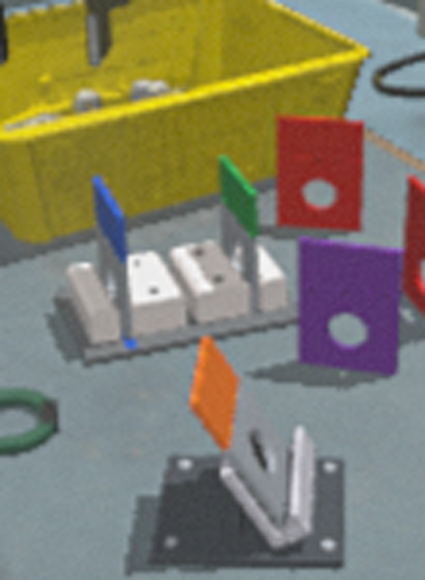

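View pics/t24.png

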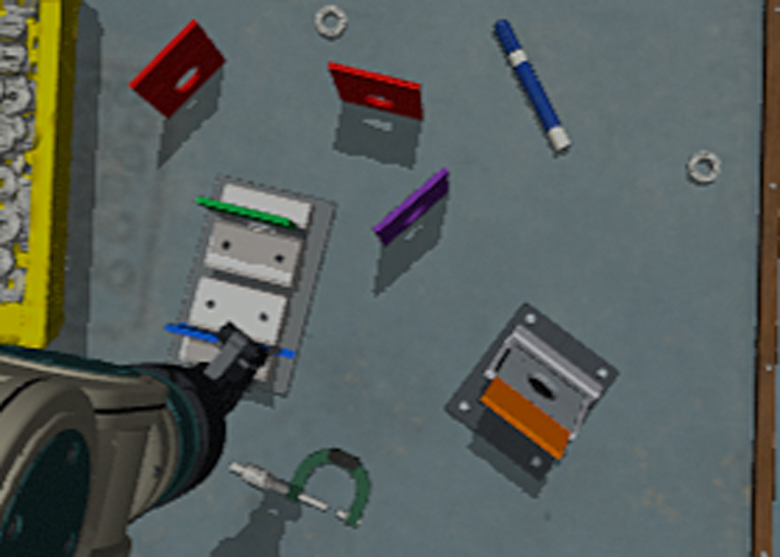

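View pics/f24.png

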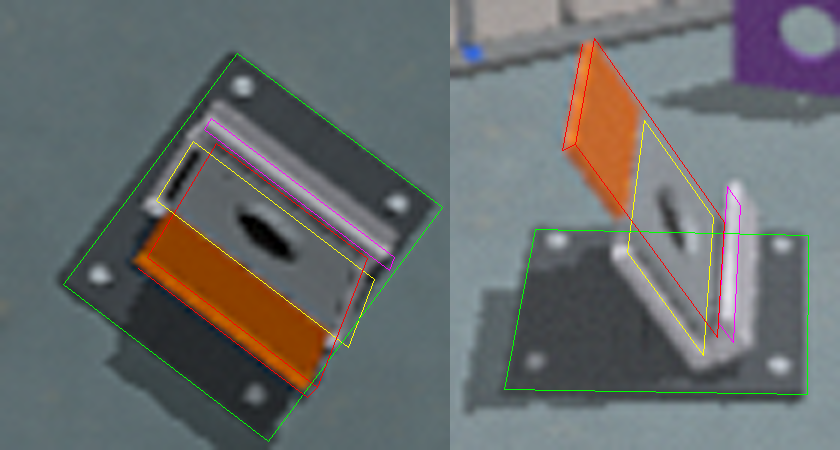

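Both plates look right:
- **Orange:** it lies on the predicted rest outline on the stand, within about 1 px, with its lower edge in the trough.
- **Blue:** it stands in the strip slot at the same height as green.
- **Bystanders and look-alikes:** all unmoved.
- **Arm:** clear of everything.

Handing in.

```bash
python3 -c "
from station import ticket
print(ticket.hand_in())"
```

```text
the job is handed in; nothing more can be done
None
```

The changeover is done and handed in at about 31.7 s. The blue plate stands in the strip slot, and the orange plate leans on the stand in its place.

- **Blue plate:** I tipped it upright in the trough with the rear finger, gripped it by its faces and lowered it into the slot. It touched down with about 3 N at the expected floor height. The seated outline matched the pictures to about 1 px, centred along the slot.
- **Orange plate:** I set it upright in the trough with about 4 N of contact, then let it lean back onto the retreating finger. In the last pictures it lies on the rest outline to about 1 px in both views, square to the stand and against the backstop.
- **Everything else:** the last pictures show the green plate, micrometer, marker, bearings and the red and purple look-alikes where they were. The arm touches nothing.

**Checks that disagreed:**
- The fingertips appeared about 35 mm above the reported TCP, so I set heights from the pictures and the contact force.
- Just before placing the orange plate, the top camera put it about 5 mm to one side and the scene camera within 3 mm. I corrected 2 mm.

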